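# Clear the tool chest and hold its spring latch open with the key

## Robot

A 6-joint arm with a two-finger parallel gripper is mounted at the origin on the work surface; the furniture and walls round the work are solid. World frame = base frame: x ahead of the robot, y to its left, z up, the work surface at z = 0. Lengths are in mm, angles in rad, forces in N, time in s.
With the tool pointing down it reaches from about 275 to 1000 mm from the base axis. Payload 8.4 kg.
Tool frame: the origin (TCP) lies between the finger pads; the fingertips stand r.nose_length ahead of it and the grasp point (between the pads) lies 8 mm behind it (r.nose_length is the distance from the TCP to the fingertips, in mm); y points along the fingers, x is the direction in which the jaws open and shut, and the axes are right-handed (so a half turn about y gives the same grasp; the last joint's range is limited). The gripper opens to 85 mm and grips with 20 to 120 N. Pads are 22 mm wide; open, the fingers measure 114 mm over their backs; the gripper's body (76 mm by 85 mm) begins 54 mm behind the grasp point. The pads swing forward as they close: fully open they stand 13 mm farther back than shut.
Start: joints at [-0.002, 0.353, 1.633, -0, 1.155, -0.002], TCP at [625.002, -0, 242.281] pointing down, gripper open.
Joint ranges: [-2.63, 2.63], [-0.92, 2.1], [0.06, 2.66], [-1.3, 4.44], [0, 2.69], [-3.02, 3.02]. Speed limits (rad/s): [2.22, 2.22, 2.79, 3.14, 3.14, 3.14].

## Interface

Orientations are given as [roll, pitch, yaw] about the fixed x, y, z axes, in that order (R = Rz(yaw) Ry(pitch) Rx(roll)).
In Python, from rig import r, cams, order gives the robot as it stands. The module is installed in compiled form; this text tells all that it offers.
- The arm moves only by the shell command python3 -m crank 'ROWS' [FORCE]. ROWS is JSON, a list of rows, each a list of 7 numbers: the turn, a rotation vector about the tool's x, y, z in degrees, then the shift along the tool's x, y, z in cm, then the opening, from -1 (shut) to 1 (fully open). A call has exactly 10 rows; each row shifts and turns the pose as measured when the row begins, along the tool's axes as they then stand; what a row does not reach is not made up. A row lasts 1/12 s, in which the tool goes at most 41.7 mm and 7.16 degrees, less where a joint would pass 70% of its speed; a pose out of reach is approached as far as the arm can. A call with a gripper value outside its range is refused whole. The fingers move at their own pace and stop on an object; FORCE is the grip in N (left out, the last holds). Time passes only in rows, so rows that do not move let the fingers close, or fill a call up. It gives the time, the measured TCP pose, the force and the opening at its end, in the units of the state.
- r.sense(): the state, without advancing time (a new reading comes with each control period).
- cams.grab_frame(name): name is "scene" or "side" or "wrist"; returns the picture (480x640x3 uint8, blue, green, red); there is no depth.
- cams.camera_info(name): a dict with "intrinsics" (3x3 intrinsics, pixels), "view" (4x4, takes a point from world to camera coordinates); the wrist camera has in their place "hand_eye" (4x4, takes a point from camera to tool coordinates, whose origin is the TCP and whose axes are the tool frame's). Camera axes: x right, y up, looking along -z (the intrinsics and any distortion apply to the point x, -y, -z); pixel columns grow to the right and rows downward; lengths in mm; the calibration is good to about 2 mm. A picture is of the moment at which its call begins: read the wrist's pose just before it. camera_info takes no time and is no camera call.
- order.sign_off(): hands the job in, once; it reports no verdict.
The state is a dict: "clock": time; "qpos": joint angles; "qvel": joint speeds; "joint_efforts": joint torques, N m; "eef_pos": TCP position; "tcp_rot": TCP orientation; "contact_force": force on the tool from outside, world axes, zero at the start; "wrist_torque": the same for the moment, N m; "opening": opening from 0.0 (shut) to 1.0 (fully open).
Only numpy, scipy, OpenCV 4.12 (cv2) and the standard library are available. Lean on these libraries where they do the work, as an engineer would, in place of code of your own. Each camera call takes 0.05 s, during which the arm holds its last target.

## Task

Two sawn offcuts were left on the tool chest, one of them lying on the latch over the keyhole: put both into the plywood scrap box so that the lid is clear. Then take the key from the bench block, push it past the sticky pins fully home in the latch on the lid, turn it a quarter turn clockwise seen from above, so that the bolt is drawn back out of its keeper, and finish while still holding the key turned against the spring (do not let go), so that the lid can be lifted. Leave the tape measure and the sanding block where they are.

Things in the scene. Friction and masses are not known exactly. Their poses are not given: they have to be found in the camera images.
- chest: dark wooden tool chest, 212 x 302 x 105 mm (x, y, z; fixed), origin at the centre of its underside; fixed front rail with the keeper at its -x side, lid hinges at its +x side. On the lid sits a grey rim latch, 82 x 66 x 28 mm (x, y, z), with the keyhole in its top, 12 mm in front (-x) of the chest's centre
- keyhole (a point): centre of the keyhole in the latch case's top face, 133 mm above the table; axes as the chest (x to its back). Slot 25 mm along x, 8 mm along y, with an 11 mm square widening in the middle, in a 6 mm plate. Under the plate sprung pins grip the key's bit: a push of about 10 N, or wiggling, passes them. The key turns only when home: collar on the case, tip 33 mm below this point
- bolt (a joint): how far the bolt is drawn back (towards the chest's +x), m: 0 = shot 7 mm into its keeper (start), 0.010 = well clear, about 0.0125 at a quarter turn. The key drives it clockwise seen from above, 9 mm per rad after up to 0.15 rad of play, against a return spring (0.08 N m rising to 0.2 N m at a quarter turn) that shoots it again when let go
- key: steel key, 0.09 kg, upright; origin at its tip, z up the shank. Shank 8 mm thick, tapered tip 4 mm; flat double bit 22 mm wide (x), 5 mm thick (y), 8 to 22 mm above the tip; collar 19 mm across, underside 33 mm above the tip; round black bow 38 mm across (x-z), 10 mm thick (y), centre 60 mm above the tip. A half turn about z looks and fits the same. Grip the bow's flat faces (along y)
- key_block: light wooden bench block, 50 x 130 x 42 mm (x, y, z; fixed), origin at the centre of its underside. The key stands in its middle slot, collar on the block's top (tip 9 mm above the table), the key's x along the block's y. Two steel punches stand in it 47 mm to either side (y) of the key, tops 70 mm above the table
- scrap_box: open plywood scrap box, 175 x 210 x 75 mm (x, y, z; fixed), walls and floor 8 mm, origin at the centre of its underside
- offcut_small: short sawn wooden offcut, 45 x 60 x 30 mm (x, y, z), lying on the latch case over the keyhole; origin at the centre of its underside
- offcut_long: longer pale sawn wooden offcut, 36 x 105 x 42 mm (x, y, z), lying on the chest lid beside the latch; origin at the centre of its underside
- tape_measure: yellow and black tape measure, 31 x 79 x 63 mm, standing on the table between the chest and the sanding block; leave it
- sanding_block: cork sanding block, 67 x 112 x 33 mm, lying behind the vice; leave it

How it is judged (in metres and radians):
On the way, in this order (a step that is already met when the one before it is completed fails the run):
1. both offcuts lie in the scrap box, released and at rest (x of offcut_small in the frame of scrap_box between -0.085 and 0.085 m and y of offcut_small in the frame of scrap_box between -0.102 and 0.102 m and height (world z) of each of offcut_small, offcut_long below 0.085 m and linear speed of each of offcut_small, offcut_long below 0.05 m/s and contact force between the fingers and offcut_small below 0.2 N and x of offcut_long in the frame of scrap_box between -0.085 and 0.085 m and y of offcut_long in the frame of scrap_box between -0.102 and 0.102 m and contact force between the fingers and offcut_long below 0.2 N), for 0.2 s.
2. the key is fully home in the latch, the bolt still shot (z of key in the frame of keyhole below -0.029 m and horizontal distance between key and keyhole below 0.006 m and value of joint bolt below 0.004 m), for 0.05 s.
At the end, for the whole second after the job is handed in: to the end the fingers grip the key (over 1.5 N), the key is home in the latch (tip 28 mm or more below the keyhole face, within 6 mm of its axis, within 0.15 rad of upright), the bolt is drawn back 10 mm or more, and both offcuts lie inside the scrap box (value of joint bolt above 0.01 m and contact force between the fingers and key above 1.5 N and z of key in the frame of keyhole below -0.028 m and horizontal distance between key and keyhole below 0.006 m and angle between the z axis of key and the z axis of chest, either way round below 0.15 rad and x of offcut_small in the frame of scrap_box between -0.085 and 0.085 m and y of offcut_small in the frame of scrap_box between -0.102 and 0.102 m and height (world z) of each of offcut_small, offcut_long below 0.085 m and x of offcut_long in the frame of scrap_box between -0.085 and 0.085 m and y of offcut_long in the frame of scrap_box between -0.102 and 0.102 m); the arm keeps its last pose, push and grip.
It fails at once if the tape measure or the sanding block is moved more than 30 mm (distance of any of tape_measure, sanding_block from where it was at the start of the episode above 0.03 m).
It also fails if it takes over 72 s, if anything falls off the work surface, if the arm or the gripper's body presses on something with over 40 N, if the wrist force passes 120 N, or if a joint passes its speed limit or range.

## Working session

There is one attempt and no reset: what is moved stays moved. The work goes in short steps, Python scripts to look and compute and a shell command to move; the robot and the scene stay as the last step left them, time stands still between calls to the robot, and variables do not carry over. Pictures are saved under pics/ and viewed, and the job is handed in when it is done.

```bash
mkdir -p pics; ls; python3 - <<'E'
from rig import r,cams,order
import cv2,numpy as np
np.set_printoptions(suppress=True,precision=4)
print(r.sense(), r.nose_length)
for n in ["scene","side","wrist"]:
    i=cams.camera_info(n); print(n,i)
    cv2.imwrite(f"pics/{n}0.png",cams.grab_frame(n))
E
```

```text
pics
{'clock': 0.0, 'qpos': array([-0.0024,  0.3537,  1.6341,  0.    ,  1.1552, -0.0024]), 'qvel': array([-0.0001,  0.0013,  0.0013, -0.0005,  0.0001, -0.0015]), 'joint_efforts': array([ -0.002 , -60.5236, -34.2063,  -0.0003,   0.0095,   0.    ]), 'eef_pos': array([624.5398,   0.0152, 241.56  ]), 'tcp_rot': array([-1.5708,  0.0014, -0.    ]), 'contact_force': array([-0.7881, -0.4803,  0.4252]), 'wrist_torque': array([-0.013 , -0.0184,  0.0295]), 'opening': 0.9995565471911266} 11.0
scene {'intrinsics': array([[472.3459,   0.    , 318.8759],
       [  0.    , 472.3459, 238.2949],
       [  0.    ,   0.    ,   1.    ]]), 'view': array([[   0.614 ,   -0.7891,   -0.0183, -347.1015],
       [   0.4463,    0.328 ,    0.8326, -277.6267],
       [  -0.6511,   -0.5194,    0.5535, -803.9796],
       [   0.    ,    0.    ,    0.    ,    1.    ]])}
side {'intrinsics': array([[621.7208,   0.    , 318.7353],
       [  0.    , 621.7208, 241.3048],
       [  0.    ,   0.    ,   1.    ]]), 'view': array([[   -0.9466,    -0.3219,     0.0165,   471.2582],
       [    0.2225,    -0.6153,     0.7562,  -211.3917],
       [   -0.2333,     0.7196,     0.6541, -1194.9665],
       [    0.    ,     0.    ,     0.    ,     1.    ]])}
wrist {'intrinsics': array([[397.7159,   0.    , 325.0059],
       [  0.    , 397.7159, 234.6754],
       [  0.    ,   0.    ,   1.    ]]), 'hand_eye': array([[   1.    ,    0.    ,   -0.0011,   -0.987 ],
       [  -0.001 ,    0.2957,   -0.9553, -131.6272],
       [   0.0003,    0.9553,    0.2957,   76.1412],
       [   0.    ,    0.    ,    0.    ,    1.    ]])}
```

View pics/scene0.png

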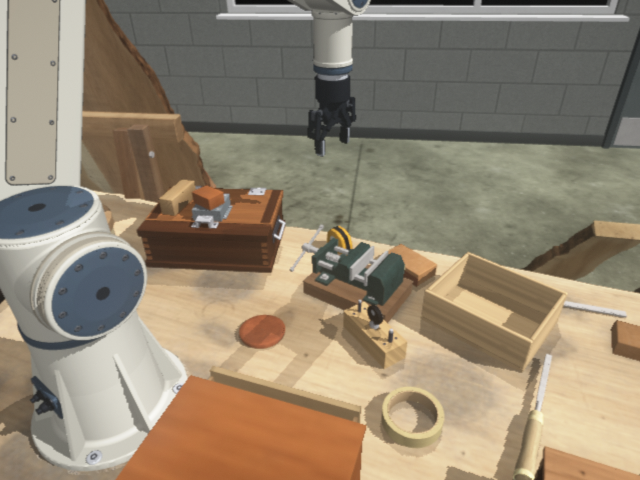

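View pics/side0.png

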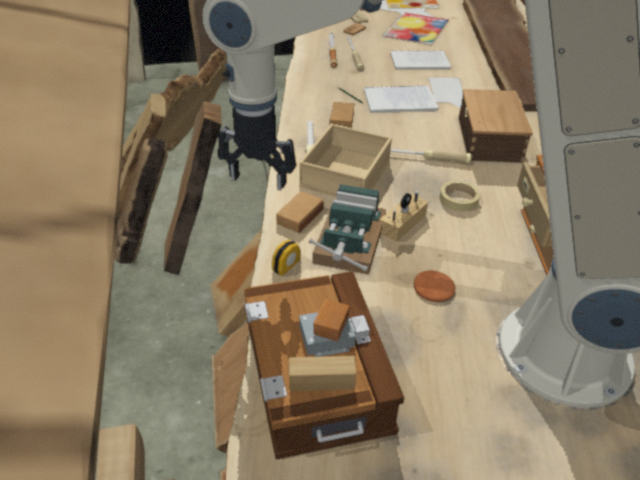

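View pics/wrist0.png

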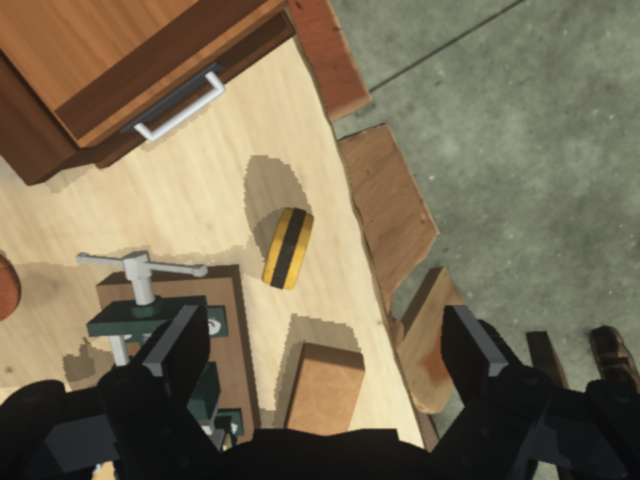

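```bash
cat > h.py <<'E'
import numpy as np, cv2
from scipy.spatial.transform import Rotation as Ro
from rig import r,cams,order
np.set_printoptions(suppress=True,precision=2)
def ray(name,px,st=None):
    i=cams.camera_info(name);K=np.array(i["intrinsics"])
    d=np.array([(px[0]-K[0,2])/K[0,0],-(px[1]-K[1,2])/K[1,1],-1.0])
    if name=="wrist":
        st=st or r.sense()
        H=np.array(i["hand_eye"]);R=Ro.from_euler('xyz',st["tcp_rot"]).as_matrix()
        o=R@H[:3,3]+st["eef_pos"];d=R@H[:3,:3]@d
    else:
        V=np.array(i["view"]);o=-V[:3,:3].T@V[:3,3];d=V[:3,:3].T@d
    return o,d/np.linalg.norm(d)
def onz(name,px,z,st=None):
    o,d=ray(name,px,st);return o+d*(z-o[2])/d[2]
def two(n1,p1,n2,p2):
    o1,d1=ray(n1,p1);o2,d2=ray(n2,p2)
    A=np.c_[d1,-d2];s=np.linalg.lstsq(A,o2-o1,rcond=None)[0]
    a=o1+d1*s[0];b=o2+d2*s[1];return (a+b)/2,np.linalg.norm(a-b)
def proj(name,P,st=None):
    i=cams.camera_info(name);K=np.array(i["intrinsics"])
    P=np.asarray(P,float)
    if name=="wrist":
        st=st or r.sense();H=np.array(i["hand_eye"]);R=Ro.from_euler('xyz',st["tcp_rot"]).as_matrix()
        q=H[:3,:3].T@(R.T@(P-st["eef_pos"])-H[:3,3])
    else:
        V=np.array(i["view"]);q=V[:3,:3]@P+V[:3,3]
    return np.array([K[0,2]+K[0,0]*q[0]/-q[2],K[1,2]-K[1,1]*q[1]/-q[2]])
def crop(src,box,s,out):
    im=cv2.imread(src);x0,y0,x1,y1=box
    cv2.imwrite(out,cv2.resize(im[y0:y1,x0:x1],None,fx=s,fy=s,interpolation=cv2.INTER_CUBIC))
E
python3 - <<'E'
from h import *
crop("pics/scene0.png",(130,165,300,285),4.5,"pics/s_chest.png")
crop("pics/side0.png",(230,260,410,460),3,"pics/d_chest.png")
crop("pics/side0.png",(280,110,480,280),4,"pics/d_box.png")
crop("pics/scene0.png",(290,210,580,380),2.75,"pics/s_box.png")
E
```

```text
(no output)
```

View pics/s_chest.png

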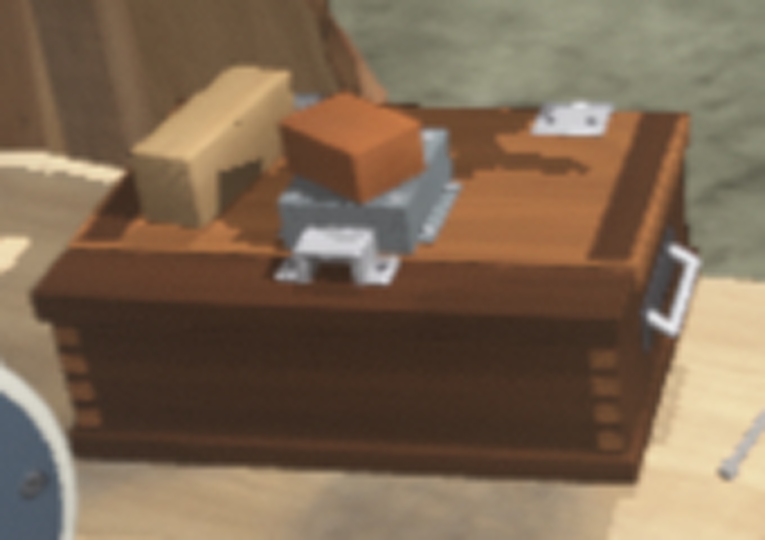

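View pics/d_chest.png

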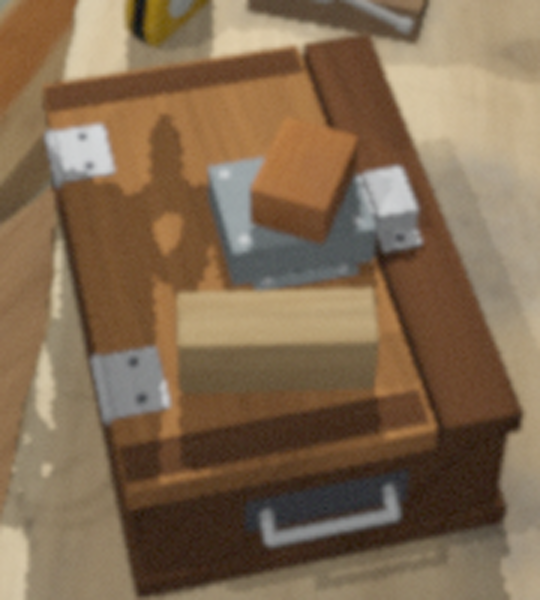

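View pics/d_box.png

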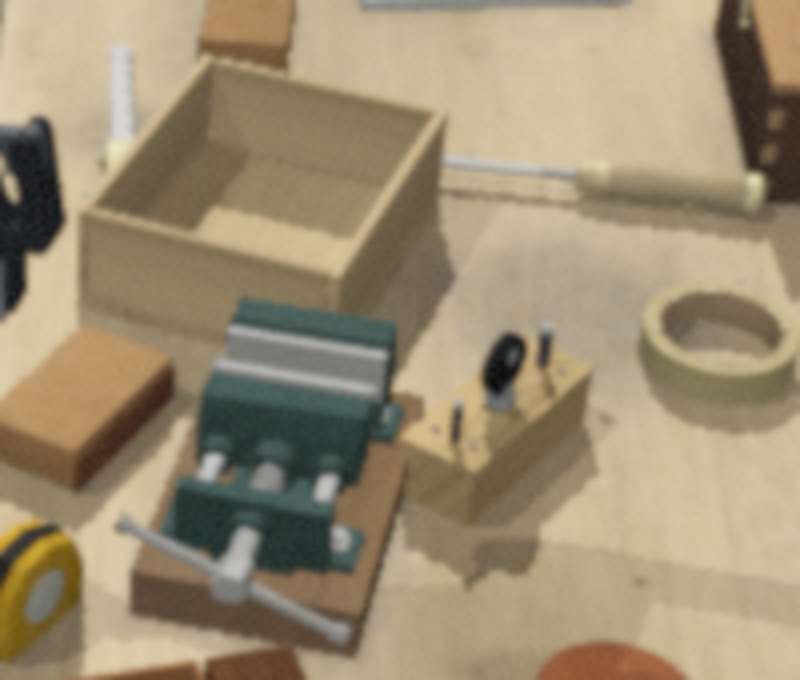

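View pics/s_box.png

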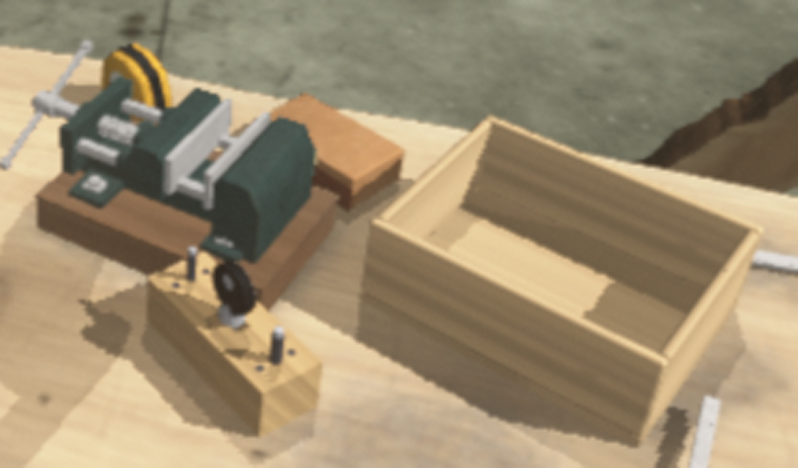

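```bash
cat > m.py <<'E'
from h import *
S=lambda x,y:(130+x/4.5,165+y/4.5)
D=lambda x,y:(230+x/3,260+y/3)
B=lambda x,y:(280+x/4,110+y/4)
C=lambda x,y:(290+x/2.75,210+y/2.75)
def rep(n,name,pts,z):
    P=np.array([onz(name,p,z) for p in pts])
    print(n,name,[tuple(np.round(p[:2])) for p in P],'c',P.mean(0)[:2],'edges',np.linalg.norm(np.roll(P,-1,0)-P,axis=1),
     'ang',[round(float(np.degrees(np.arctan2(*(b-a)[[1,0]]))),1) for a,b in zip(P,np.roll(P,-1,0))])
E
python3 - <<'E'
from m import *
rep('small','side',[D(285,117),D(357,138),D(323,213),D(253,188)],163)
rep('small','scene',[S(283,128),S(347,95),S(423,128),S(352,157)],163)
rep('long','side',[D(178,292),D(377,290),D(377,343),D(178,346)],147)
rep('long','scene',[S(135,150),S(237,67),S(293,72),S(187,160)],147)
rep('chest','side',[D(45,88),D(373,38),D(520,420),D(128,505)],105)
rep('latchleft','side',[D(208,165),D(232,250)],133)
rep('latch','scene',[S(282,195),S(403,207),S(447,132)],133)
rep('boxtop','side',[B(210,58),B(447,113),B(335,278),B(85,210)],75)
rep('boxtop','scene',[C(490,118),C(762,232),C(665,362),C(372,222)],75)
rep('block','side',[B(548,350),B(592,372),B(470,467),B(405,435)],42)
rep('block','scene',[C(148,285),C(205,255),C(321,362),C(263,390)],42)
print('bow',two('side',B(505,364),'scene',C(234,288)))
print('punch1',two('side',B(548,326),'scene',C(278,330)))
print('punch2',two('side',B(456,406),'scene',C(192,249)))
print('tape',two('side',B(45,525),'scene',C(135,45)))
E
```

```text
small side [(np.float64(431.0), np.float64(173.0)), (np.float64(387.0), np.float64(175.0)), (np.float64(389.0), np.float64(234.0)), (np.float64(430.0), np.float64(230.0))] c [409.07 202.96] edges [43.48 59.41 41.82 56.97] ang [177.6, 88.6, -5.8, -89.6]
small scene [(np.float64(385.0), np.float64(221.0)), (np.float64(429.0), np.float64(222.0)), (np.float64(427.0), np.float64(163.0)), (np.float64(386.0), np.float64(169.0))] c [406.78 193.79] edges [43.68 59.61 42.12 52.06] ang [2.0, -91.5, 171.8, 90.4]
long side [(np.float64(448.0), np.float64(299.0)), (np.float64(349.0), np.float64(262.0)), (np.float64(339.0), np.float64(295.0)), (np.float64(436.0), np.float64(332.0))] c [393.03 297.07] edges [105.69  34.58 102.89  35.02] ang [-159.7, 106.2, 20.6, -69.2]
long scene [(np.float64(342.0), np.float64(290.0)), (np.float64(435.0), np.float64(324.0)), (np.float64(449.0), np.float64(294.0)), (np.float64(352.0), np.float64(260.0))] c [394.48 292.01] edges [ 98.61  33.42 103.52  32.08] ang [20.1, -64.7, -160.6, 106.7]
chest side [(np.float64(595.0), np.float64(146.0)), (np.float64(416.0), np.fl
[... 1189 characters left out ...]
(-208.0)), (np.float64(423.0), np.float64(-223.0))] c [ 374.92 -270.38] edges [ 31.72 121.27  44.64 124.15] ang [156.9, 66.8, -20.3, -119.1]
block scene [(np.float64(373.0), np.float64(-212.0)), (np.float64(423.0), np.float64(-227.0)), (np.float64(381.0), np.float64(-345.0)), (np.float64(337.0), np.float64(-327.0))] c [ 378.49 -277.61] edges [ 52.47 125.76  47.01 120.85] ang [-16.3, -109.8, 158.0, 72.8]
bow (array([ 379.98, -275.82,   68.03]), np.float64(2.818746139272434))
punch1 (array([ 363.75, -319.75,   68.51]), np.float64(1.8198937164332518))
punch2 (array([ 397.86, -230.18,   66.08]), np.float64(2.8508999047916905))
tape (array([579.11, -48.73,  73.19]), np.float64(6.419647601529628))
```

```bash
python3 -m crank '[[0,0,0,-2.2,0,2.0,1],[0,0,0,-2.2,0,2.0,1],[0,0,0,-2.2,0,2.0,1],[0,0,0,-2.2,0,2.0,1],[0,0,0,-2.2,0,2.0,1],[0,0,0,-2.2,0,2.0,1],[0,0,0,-2.2,0,2.0,1],[0,0,0,-2.2,0,2.0,1],[0,0,0,-2.2,0,2.0,1],[0,0,0,-2.2,0,2.0,1]]' 40; python3 - <<'E'
from h import *
s=r.sense();print(s)
im=cams.grab_frame("wrist");cv2.imwrite("pics/w1.png",im)
print(proj("wrist",[408,198,163],s),proj("wrist",[394,294,147],s))
E
```

```text
clock: 0.98
eef_pos: [397.8, 203.4, 238.7]
tcp_rot: [-1.572, 0.002, -0.008]
contact_force: [0.2, 0.1, -0.8]
opening: 1.002
{'clock': 0.9833, 'qpos': array([ 0.47,  0.08,  2.  , -0.  ,  1.07,  0.48]), 'qvel': array([ 0.76, -0.24,  0.26,  0.01, -0.03,  0.76]), 'joint_efforts': array([ -7.22, -36.83, -32.41,  -0.15,   0.22,  -1.33]), 'eef_pos': array([397.83, 203.36, 238.73]), 'tcp_rot': array([-1.57,  0.  , -0.01]), 'contact_force': array([ 0.23,  0.09, -0.78]), 'wrist_torque': array([ 0.04, -0.02,  0.01]), 'opening': 1.0015927229512283}
[344.95 263.96] [318.25  82.45]
```

View pics/w1.png

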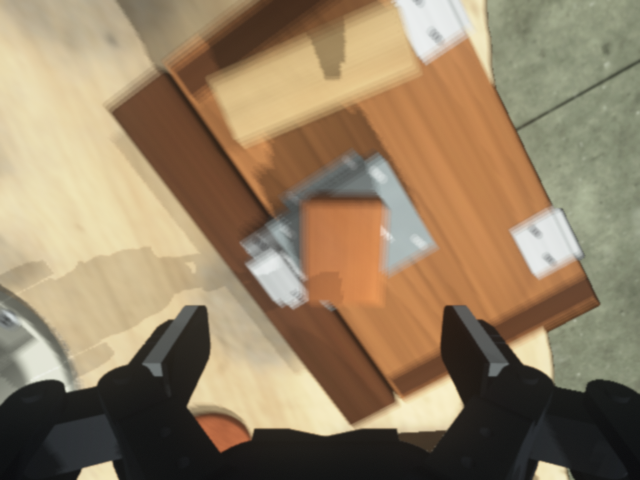

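```bash
python3 -m crank '[[0,0,0,0,0,0,1],[0,0,0,0,0,0,1],[0,0,0,0,0,0,1],[0,0,0,0.5,0.5,-0.2,1],[0,0,0,0.5,0.5,-0.2,1],[0,0,0,0,0,0,1],[0,0,0,0,0,0,1],[0,0,0,0,0,0,1],[0,0,0,0,0,0,1],[0,0,0,0,0,0,1]]' 40; python3 - <<'E'
from h import *
s=r.sense();print(s["eef_pos"],s["qvel"])
im=cams.grab_frame("wrist");cv2.imwrite("pics/w2.png",im)
print(proj("wrist",[408,198,163],s),proj("wrist",[394,294,147],s))
E
```

```text
clock: 1.87
eef_pos: [406.7, 199.4, 226.4]
tcp_rot: [-1.572, 0.006, -0.009]
contact_force: [0.4, 0.0, 1.1]
opening: 0.999
[406.72 199.35 226.42] [-0.01  0.    0.    0.   -0.    0.  ]
[329.64 265.55] [300.06  72.22]
```

View pics/w2.png

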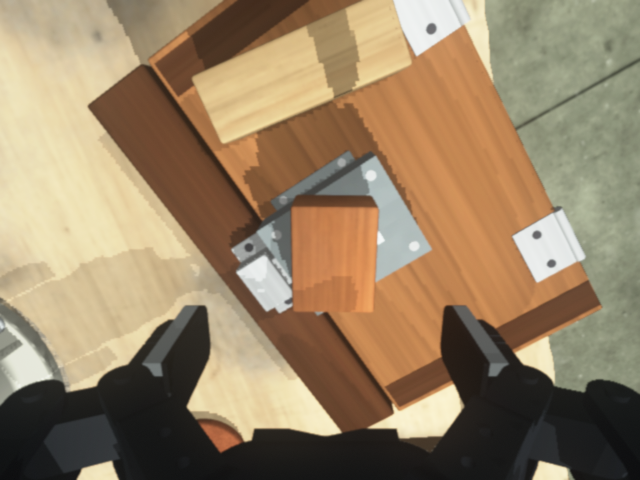

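```bash
python3 - <<'E'
from m import *
rep('small','wrist',[(292,207),(378,207),(373,312),(297,311)],163)
rep('long','wrist',[(193,75),(388,-2),(411,64),(220,143)],147)
rep('latch','wrist',[(374,154),(431,248),(375,277)],133)
rep('chest','wrist',[(88,105),(150,65),(393,409),(603,307),(350,434)],105)
E
```

```text
small wrist [(np.float64(389.0), np.float64(230.0)), (np.float64(432.0), np.float64(229.0)), (np.float64(432.0), np.float64(171.0)), (np.float64(390.0), np.float64(172.0))] c [410.8  200.34] edges [43.21 58.79 41.51 58.25] ang [-0.4, -90.9, 178.8, 90.8]
long wrist [(np.float64(341.0), np.float64(293.0)), (np.float64(436.0), np.float64(326.0)), (np.float64(448.0), np.float64(297.0)), (np.float64(351.0), np.float64(260.0))] c [394.23 294.21] edges [100.55  31.22 103.75  34.59] ang [19.0, -66.7, -159.1, 107.7]
latch wrist [(np.float64(433.0), np.float64(253.0)), (np.float64(469.0), np.float64(197.0)), (np.float64(436.0), np.float64(178.0))] c [445.92 209.31] edges [66.07 37.79 74.27] ang [-57.4, -150.6, 92.1]
chest wrist [(np.float64(262.0), np.float64(280.0)), (np.float64(303.0), np.float64(302.0)), (np.float64(456.0), np.float64(56.0)), (np.float64(600.0), np.float64(142.0)), (np.float64(424.0), np.float64(32.0))] c [409.13 162.67] edges [ 46.38 290.33 167.85 208.31 296.03] ang [28.4, -58.1, 31.0, -148.1, 123.0]
```

```bash
python3 -m crank '[[0,0,0,0.15,1.0,0,1],[0,0,0,0.15,1.3,0,1],[0,0,0,0,1.3,0,1],[0,0,0,0,1.3,0,1],[0,0,0,0,1.3,0,1],[0,0,0,0,1.0,0,1],[0,0,0,0,0.5,0,1],[0,0,0,0,0,0,1],[0,0,0,0,0,0,1],[0,0,0,0,0,0,-1]]' 40
```

```text
clock: 2.75
eef_pos: [409.4, 200.0, 143.5]
tcp_rot: [-1.571, 0.004, -0.007]
contact_force: [-1.0, 0.4, 0.4]
opening: 0.881
```

```bash
python3 -m crank '[[0,0,0,0,-0.2,0,-1],[0,0,0,0,0,0,-1],[0,0,0,0,0,0,-1],[0,0,0,0,0,0,-1],[0,0,0,0,0,0,-1],[0,0,0,0,0,0,-1],[0,0,0,0,-1,0,-1],[0,0,0,0,-2,0,-1],[0,0,0,0,-2,0,-1],[0,0,0,0,-2,0,-1]]' 40
```

```text
clock: 3.58
eef_pos: [408.0, 199.2, 218.2]
tcp_rot: [-1.573, 0.008, -0.007]
contact_force: [1.0, -0.2, -0.6]
opening: 0.519
```

```bash
python3 -m crank '[[0,0,0,0.4,-0.3,-1.5,-1],[0,0,0,0.8,-0.2,-3.4,-1],[0,0,0,0.8,0,-3.4,-1],[0,0,0,0.8,0,-3.4,-1],[0,0,0,0.8,0,-3.4,-1],[0,0,0,0.8,0,-3.4,-1],[0,0,0,0.8,0,-3.4,-1],[0,0,0,0.8,0,-3.4,-1],[0,0,0,0.8,0,-3.4,-1],[0,0,0,0.8,0,-3.4,-1]]' 40
```

```text
clock: 4.42
eef_pos: [487.5, -129.5, 237.2]
tcp_rot: [-1.568, -0.008, 0.003]
contact_force: [0.4, -0.1, -0.4]
opening: 0.517
```

```bash
python3 -m crank '[[0,0,0,0.8,0,-3.4,-1],[0,0,0,0.8,0,-3.4,-1],[0,0,0,0.8,0,-3.4,-1],[0,0,0,0.8,0,-3.4,-1],[0,0,0,0.8,0,-3.4,-1],[0,0,0,0.8,0,-3.4,-1],[0,0,0,0.8,0,-3.4,-1],[0,0,0,0.8,0,-3.4,-1],[0,0,0,0.4,0,-2,-1],[0,0,0,0,0,-0.5,-1]]' 40
```

```text
clock: 5.25
eef_pos: [556.1, -448.5, 244.3]
tcp_rot: [-1.57, -0.011, -0.002]
contact_force: [-0.5, 0.6, -0.2]
opening: 0.518
```

```bash
python3 -m crank '[[0,0,0,0.3,0,-1,-1],[0,0,0,0.3,1,-1,-1],[0,0,0,0,2,-0.4,-1],[0,0,0,0,2,0,-1],[0,0,0,0,2,0,-1],[0,0,0,0,1.5,0,-1],[0,0,0,0,0.5,0,-1],[0,0,0,0,0,0,-1],[0,0,0,0,0,0,-1],[0,0,0,0,0,0,-1]]' 40; python3 - <<'E'
from h import *
s=r.sense();print(s["eef_pos"],s["qvel"])
im=cams.grab_frame("wrist");cv2.imwrite("pics/w3.png",im)
E
```

```text
clock: 6.08
eef_pos: [562.4, -470.8, 151.4]
tcp_rot: [-1.568, -0.01, -0.002]
contact_force: [-0.1, 1.2, -0.4]
opening: 0.519
[ 562.45 -470.84  151.37] [ 0.   -0.01 -0.    0.    0.01 -0.  ]
```

View pics/w3.png

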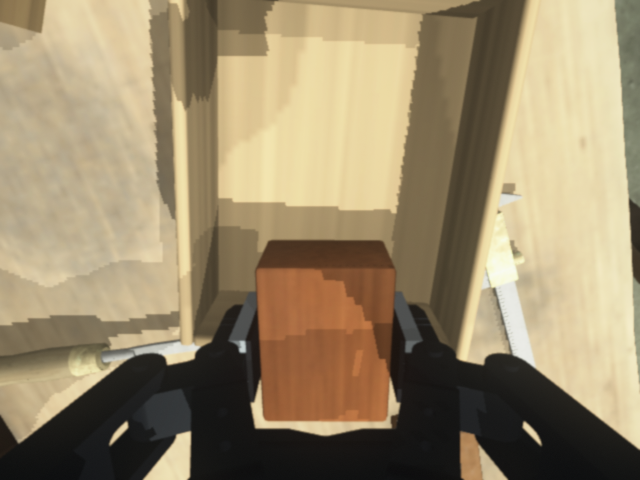

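```bash
python3 -m crank '[[0,0,0,0,2,0,-1],[0,0,0,0,2.2,0,-1],[0,0,0,0,2.2,0,-1],[0,0,0,0,2.2,0,-1],[0,0,0,0,1.8,0,-1],[0,0,0,0,0.8,0,-1],[0,0,0,0,0.2,0,-1],[0,0,0,0,0,0,-1],[0,0,0,0,0,0,-1],[0,0,0,0,0,0,-1]]' 40
```

```text
clock: 6.97
eef_pos: [571.8, -476.5, 48.5]
tcp_rot: [-1.582, -0.027, -0.001]
contact_force: [-0.3, 0.3, -0.4]
opening: 0.517
```

```bash
python3 -m crank '[[0,0,0,-0.3,1.0,0.3,-1],[0,0,0,-0.2,0.6,0,-1],[0,0,0,0,0,0,-1],[0,0,0,0,0,0,-1],[0,0,0,0,0,0,0.6],[0,0,0,0,0,0,0.6],[0,0,0,0,0,0,0.6],[0,0,0,0,-1,0,0.6],[0,0,0,0,-2.5,0,0.6],[0,0,0,0,-3,0,0.6]]' 40;
```

```text
clock: 7.8
eef_pos: [563.1, -471.2, 95.4]
tcp_rot: [-1.578, -0.023, -0.001]
contact_force: [0.4, -0.4, 0.2]
opening: 0.799
```

```bash
python3 -m crank '[[0,0,0,0,-3.5,0,0.6],[0,0,0,0,-3.5,0,0.6],[0,0,0,0,-3.5,0.5,0.6],[0,0,0,-0.2,-2,2,0.6],[0,0,0,-0.8,-1.5,3.8,0.6],[0,0,0,-0.8,0,3.8,0.6],[0,0,0,-0.8,0,3.8,0.6],[0,0,0,-0.8,0,3.8,0.6],[0,0,0,-0.8,0,3.8,0.6],[0,0,0,-0.8,0,3.8,0.6]]' 40;python3 -m crank '[[0,0,0,-0.8,0,3.8,0.6],[0,7,0,-0.8,0,3.8,0.6],[0,0,0,-0.8,0,3.8,0.6],[0,0,0,-0.8,0,3.8,0.6],[0,0,0,-0.8,0,3.8,0.6],[0,0,0,-0.8,0,3.8,0.6],[0,0,0,-0.8,0,3.8,0.6],[0,0,0,-0.8,0,3.8,0.6],[0,0,0,-0.8,0,3.8,0.6],[0,0,0,-0.8,0,3.8,0.6]]' 40; python3 - <<'E'
from h import *
s=r.sense();print(s["eef_pos"],s["qpos"],s["qvel"])
E
```

```text
clock: 8.63
eef_pos: [512.5, -217.7, 255.4]
tcp_rot: [-1.594, -0.045, -0.009]
contact_force: [0.4, 0.2, -0.4]
opening: 0.797
clock: 9.47
eef_pos: [468.8, 183.4, 255.9]
tcp_rot: [-1.585, -0.065, -0.134]
contact_force: [0.9, -1.4, -0.3]
opening: 0.799
[468.81 183.38 255.88] [ 0.4   0.12  1.91 -0.05  1.06  0.56] [ 0.97  0.22 -0.26 -0.06  0.05  0.99]
```

```bash
cat >> h.py <<'E'
def goal(p,yaw):
    s=r.sense();R=Ro.from_euler('xyz',s["tcp_rot"]);T=Ro.from_euler('z',yaw,degrees=True)*Ro.from_euler('x',-90,degrees=True)
    print('pos',s["eef_pos"],'rot',np.degrees(s["tcp_rot"]),'op',s["opening"],'F',s["contact_force"],'t',s["clock"],'q6',s["qpos"][5])
    print('turn deg',np.degrees((R.inv()*T).as_rotvec()),'shift cm now',R.inv().apply(np.array(p)-s["eef_pos"])/10,
      'shift cm in goal axes',T.inv().apply(np.array(p)-s["eef_pos"])/10)
E
python3 -m crank '[[0,0,0,-0.8,0,2.4,0.6],[0,0,0,-0.8,0,1.2,0.6],[0,7,0,-0.8,0,1.2,0.6],[0,7,0,-0.8,0,0.6,0.6],[0,7,0,0,0,0,0.6],[0,7,0,0,0,0,0.6],[0,7,0,0,0,0,0.6],[0,7,0,0,0,0,0.6],[0,7,0,0,0,0,0.6],[0,7,0,0,0,0,0.6]]' 40; python3 - <<'E'
from h import *
goal([394,294,128],-69.5)
E
```

```text
clock: 10.3
eef_pos: [442.4, 255.7, 263.3]
tcp_rot: [-1.509, -0.044, -1.13]
contact_force: [-0.4, 0.4, -0.0]
opening: 0.799
pos [442.39 255.67 263.32] rot [-86.47  -2.52 -64.72] op 0.7994616991010544 F [-0.44  0.41 -0.04] t 10.3 q6 1.7080324719390954
turn deg [-3.63  4.85  2.37] shift cm now [-6.12 13.08 -3.55] shift cm in goal axes [-5.28 13.53 -3.19]
```

```bash
python3 -m crank '[[-3.6,4.8,2.4,0,0,0,0.6],[0,0,0,0,0,0,0.6],[0,0,0,-1,0,-0.6,0.6],[0,0,0,-1,0,-0.6,0.6],[0,0,0,-1,1,-0.6,0.6],[0,0,0,-1,1,-0.6,0.6],[0,0,0,-0.8,1,-0.6,0.6],[0,0,0,0,1,0,0.6],[0,0,0,0,0,0,0.6],[0,0,0,0,0,0,0.6]]' 40; python3 - <<'E'
from h import *
goal([394,294,122],-69.5)
cv2.imwrite("pics/w4.png",cams.grab_frame("wrist"))
E
```

```text
clock: 11.13
eef_pos: [388.4, 295.4, 223.5]
tcp_rot: [-1.56, -0.001, -1.205]
contact_force: [0.4, 0.6, 0.4]
opening: 0.799
pos [388.44 295.4  223.47] rot [-89.4   -0.05 -69.03] op 0.7987149733307002 F [0.42 0.58 0.38] t 11.1333 q6 1.856698729532889
turn deg [-0.6   0.47  0.04] shift cm now [ 0.32 10.15  0.36] shift cm in goal axes [ 0.33 10.15  0.47]
```

View pics/w4.png

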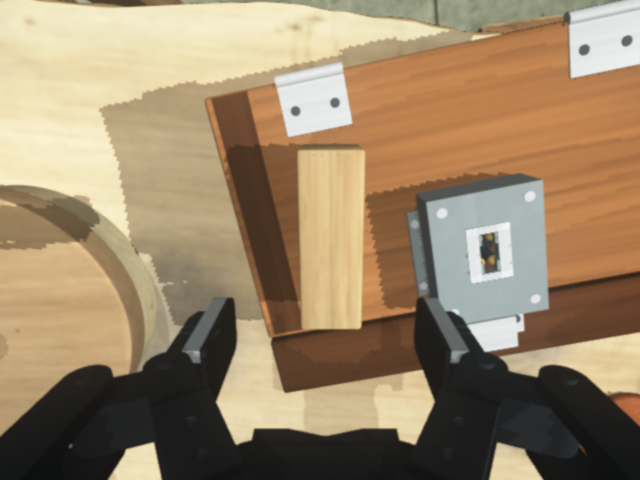

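```bash
python3 - <<'E'
from m import *
print('hole',onz('wrist',(490,252),133))
crop("pics/w4.png",(400,160,560,340),4,"pics/k1.png")
rep('latch','wrist',[(417,195),(543,178),(548,306),(432,326)],133)
rep('long','wrist',[(299,150),(365,148),(360,328),(303,329)],147)
E
```

```text
hole [419.82 203.35 133.  ]
latch wrist [(np.float64(435.0), np.float64(258.0)), (np.float64(470.0), np.float64(196.0)), (np.float64(401.0), np.float64(153.0)), (np.float64(363.0), np.float64(214.0))] c [417.33 205.48] edges [70.73 80.67 71.97 84.65] ang [-61.2, -148.0, 122.0, 31.1]
long wrist [(np.float64(436.0), np.float64(329.0)), (np.float64(450.0), np.float64(297.0)), (np.float64(353.0), np.float64(260.0)), (np.float64(340.0), np.float64(291.0))] c [394.63 294.44] edges [ 34.   103.91  33.6  103.55] ang [-67.3, -159.0, 112.1, 21.2]
```

View pics/k1.png

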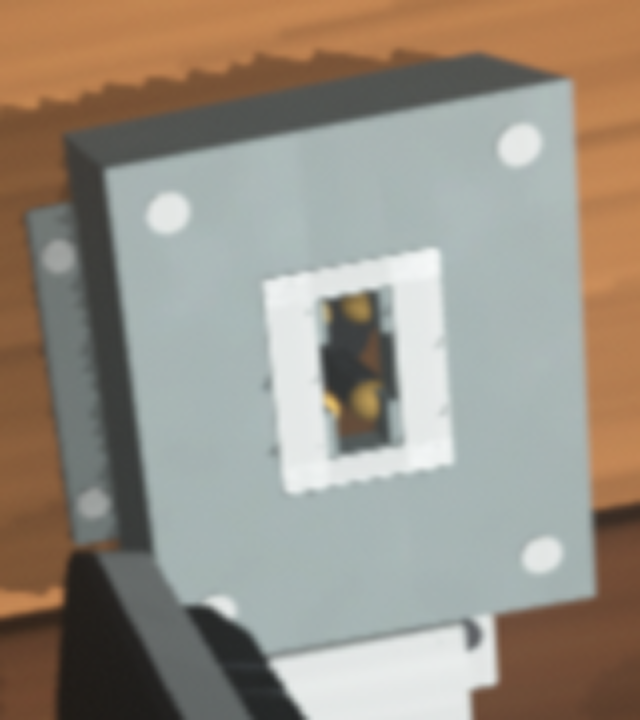

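```bash
python3 -m crank '[[0,0,0,0.3,1.2,0,0.6],[0,0,0,0,1.5,0,0.6],[0,0,0,0,1.5,0,0.6],[0,0,0,0,1.5,0,0.6],[0,0,0,0,1.5,0,0.6],[0,0,0,0,1.5,0,0.6],[0,0,0,0,0.8,0,0.6],[0,0,0,0,0.2,0,0.6],[0,0,0,0,0,0,0.6],[0,0,0,0,0,0,0.6]]' 40; python3 - <<'E'
from h import *
goal([394,294,122],-69.5)
E
```

```text
clock: 12.02
eef_pos: [393.2, 296.2, 128.4]
tcp_rot: [-1.548, 0.001, -1.2]
contact_force: [0.7, 0.6, 0.2]
opening: 0.8
pos [393.18 296.18 128.45] rot [-88.7    0.04 -68.75] op 0.799877223690196 F [0.71 0.63 0.19] t 12.0167 q6 1.8513241558244027
turn deg [-1.3   0.75 -0.05] shift cm now [ 0.23  0.64 -0.02] shift cm in goal axes [0.23 0.64 0.  ]
```

```bash
python3 -m crank '[[-1.3,0.7,0,0.1,0.5,0,0.6],[0,0,0,0,0,0,-1],[0,0,0,0,0,0,-1],[0,0,0,0,0,0,-1],[0,0,0,0,0,0,-1],[0,0,0,0,0,0,-1],[0,0,0,0,-0.6,0,-1],[0,0,0,0,-1.8,0,-1],[0,0,0,0,-2.5,0,-1],[0,0,0,0,-2.5,0,-1]]' 40; python3 - <<'E'
from h import *
goal([570,-385,230],-69.5)
E
```

```text
clock: 12.85
eef_pos: [392.0, 293.6, 198.1]
tcp_rot: [-1.58, -0.001, -1.214]
contact_force: [-0.0, -0.6, -0.4]
opening: 0.415
pos [391.99 293.6  198.09] rot [-90.5   -0.06 -69.53] op 0.4149053934886127 F [-0.01 -0.61 -0.44] t 12.85 q6 1.8514257558424123
turn deg [ 0.5  -0.03  0.06] shift cm now [69.8  -3.06 -7.08] shift cm in goal axes [69.8  -3.19 -7.09]
```

```bash
python3 -m crank '[[0,0,0,1.5,-1.0,-0.2,-1],[0,0,0,3.7,-1.0,-0.4,-1],[0,0,0,3.8,-1.0,-0.4,-1],[0,0,0,3.8,-0.5,-0.4,-1],[0,0,0,3.8,0,-0.4,-1],[0,0,0,3.8,0,-0.4,-1],[0,0,0,3.8,0,-0.4,-1],[0,0,0,3.8,0,-0.4,-1],[0,0,0,3.8,0,-0.4,-1],[0,0,0,3.8,0,-0.4,-1]]' 40; python3 - <<'E'
from h import *
goal([571,-383,180],-95)
goal([571,-383,180],-69.5)
E
```

```text
clock: 13.68
eef_pos: [485.8, -59.6, 246.3]
tcp_rot: [-1.562, 0.001, -1.202]
contact_force: [0.9, 0.6, -0.6]
opening: 0.41
pos [485.75 -59.62 246.26] rot [-89.52   0.06 -68.88] op 0.41026835298314496 F [ 0.86  0.57 -0.64] t 13.6833 q6 1.070965690636783
turn deg [-0.46 26.12 -0.17] shift cm now [33.24  6.56 -3.76] shift cm in goal axes [31.47  6.63 11.31]
pos [485.75 -59.62 246.26] rot [-89.52   0.06 -68.88] op 0.41026835298314496 F [ 0.86  0.57 -0.64] t 13.6833 q6 1.070965690636783
turn deg [-0.48  0.62 -0.06] shift cm now [33.24  6.56 -3.76] shift cm in goal axes [33.28  6.63 -3.34]
```

```bash
python3 -m crank '[[0,0,0,3.8,0,-0.4,-1],[0,0,0,3.8,0,-0.4,-1],[0,0,0,3.8,0,-0.4,-1],[0,0,0,3.8,0,-0.4,-1],[0,0,0,3.8,0,-0.4,-1],[0,0,0,3.8,0,-0.4,-1],[0,0,0,2.5,0,-0.4,-1],[0,6.5,0,1.2,0,-0.2,-1],[0,6.5,0,0,0,0,-1],[0,6.5,0,0,0,0,-1]]' 40; python3 - <<'E'
from h import *
goal([571,-383,35],-95)
E
```

```text
clock: 14.52
eef_pos: [552.5, -341.1, 249.0]
tcp_rot: [-1.561, 0.001, -1.559]
contact_force: [1.0, -0.3, -1.8]
opening: 0.413
pos [ 552.53 -341.12  249.03] rot [-89.45   0.07 -89.31] op 0.41275345773227484 F [ 1.02 -0.31 -1.78] t 14.5167 q6 0.9975634878123997
turn deg [-0.55  5.69 -0.1 ] shift cm now [ 4.24 21.41  1.59] shift cm in goal axes [ 4.01 21.4   2.21]
```

```bash
python3 -m crank '[[-0.5,5.5,0,0,0,0,-1],[0,0,0,1.5,0,0.8,-1],[0,0,0,1.5,0.5,0.8,-1],[0,0,0,0.8,1.5,0.5,-1],[0,0,0,0,2.5,0,-1],[0,0,0,0,2.5,0,-1],[0,0,0,0,2.5,0,-1],[0,0,0,0,1.0,0,-1],[0,0,0,0,0,0,-1],[0,0,0,0,0,0,-1]]' 40; python3 - <<'E'
from h import *
goal([571,-383,35],-95)
cv2.imwrite("pics/w5.png",cams.grab_frame("wrist"))
E
```

```text
clock: 15.35
eef_pos: [568.6, -382.4, 138.6]
tcp_rot: [-1.573, 0.003, -1.67]
contact_force: [-0.8, -0.7, -1.1]
opening: 0.415
pos [ 568.56 -382.45  138.58] rot [-90.11   0.19 -95.66] op 0.41470601697564474 F [-0.82 -0.65 -1.1 ] t 15.35 q6 1.072985782772928
turn deg [ 0.11 -0.66 -0.19] shift cm now [ 0.07 10.36  0.27] shift cm in goal axes [ 0.03 10.36  0.25]
```

View pics/w5.png

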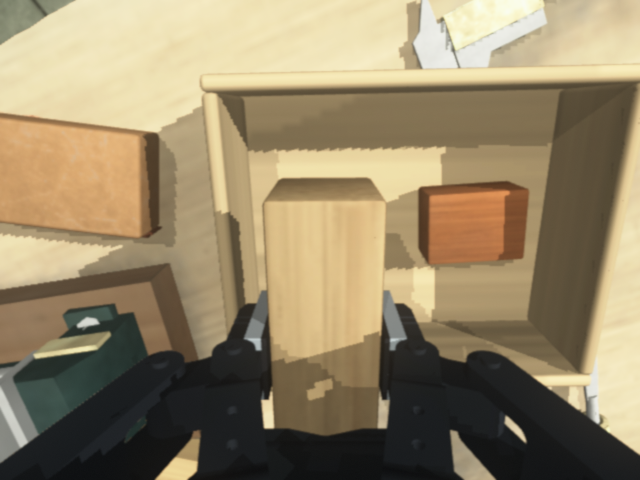

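```bash
python3 -m crank '[[0,0,0,0,1.5,0.1,-1],[0,0,0,0,2.2,0.1,-1],[0,0,0,0,2.2,0,-1],[0,0,0,0,2.2,0,-1],[0,0,0,0,1.6,0,-1],[0,0,0,0,0.8,0,-1],[0,0,0,0,0.2,0,-1],[0,0,0,0,0,0,-1],[0,0,0,0,0,0,-1],[0,0,0,0,0,0,-1]]' 40; python3 - <<'E'
from h import *
goal([571,-383,32],-95)
E
```

```text
clock: 16.23
eef_pos: [578.6, -386.6, 36.2]
tcp_rot: [-1.555, -0.006, -1.669]
contact_force: [-0.6, -0.3, -0.4]
opening: 0.417
pos [ 578.6  -386.58   36.23] rot [-89.1   -0.34 -95.6 ] op 0.41680884118175676 F [-0.63 -0.31 -0.45] t 16.2333 q6 1.0743299277493124
turn deg [-0.9  -0.6   0.35] shift cm now [-0.28  0.41 -0.8 ] shift cm in goal axes [-0.29  0.42 -0.79]
```

```bash
python3 -m crank '[[0,0,0,0,0.2,0,0.5],[0,0,0,0,0,0,0.5],[0,0,0,0,0,0,0.5],[0,0,0,0,-0.8,0,0.5],[0,0,0,0,-2.5,0,0.5],[0,0,0,0,-3.5,0,0.5],[0,0,0,0,-3.5,0,0.5],[0,0,0,0,-3.5,0,0.5],[0,0,0,0,-2,0,0.5],[0,0,0,0,0,0,0.5]]' 40; python3 - <<'E'
from h import *
goal([380,-275,200],-95)
goal([380,-275,200],-21)
cv2.imwrite("pics/w6.png",cams.grab_frame("wrist"))
E
```

```text
clock: 17.07
eef_pos: [577.7, -388.1, 209.3]
tcp_rot: [-1.545, -0.015, -1.667]
contact_force: [0.7, -0.1, -0.2]
opening: 0.748
pos [ 577.69 -388.09  209.34] rot [-88.51  -0.84 -95.52] op 0.7481423798446551 F [ 0.66 -0.1  -0.16] t 17.0667 q6 1.0736826937032429
turn deg [-1.49 -0.51  0.84] shift cm now [ -9.37   0.26 -20.78] shift cm in goal axes [ -9.54   0.93 -20.68]
pos [ 577.69 -388.09  209.34] rot [-88.51  -0.84 -95.52] op 0.7481423798446551 F [ 0.66 -0.1  -0.16] t 17.0667 q6 1.0736826937032429
turn deg [ -0.73 -74.51   1.68] shift cm now [ -9.37   0.26 -20.78] shift cm in goal axes [-22.51   0.93   3.47]
```

View pics/w6.png

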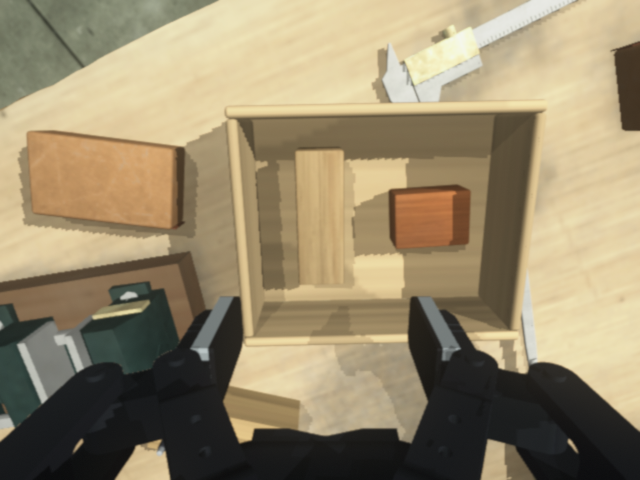

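```bash
python3 -m crank '[[-1.5,0,0.8,-0.6,0,-1.3,0.5],[0,0,0,-1.3,0,-3,0.5],[0,0,0,-1.4,0,-3,0.5],[0,0,0,-1.4,0,-3,0.5],[0,0,0,-1.4,0,-3,0.5],[0,0,0,-1.4,0,-3,0.5],[0,0,0,-1.3,0,-3,0.5],[0,-7,0,-0.6,0,-1.2,0.5],[0,-7,0,0,0,0,0.5],[0,-7,0,0,0,0,0.5]]' 40;  python3 -m crank '[[0,-7,0,0,0,0,0.5],[0,-7,0,0,0,0,0.5],[0,-7,0,0,0,0,0.5],[0,-7,0,0,0,0,0.5],[0,-7,0,0,0,0,0.5],[0,-7,0,0,0,0,0.5],[0,-7,0,0,0,0,0.5],[0,-3,0,0,0,0,0.5],[0,0,0,0,0,0,0.5],[0,0,0,0,0,0,0.5]]' 40; python3 - <<'E'
from h import *
goal([380,-275,200],-21)
cv2.imwrite("pics/w7.png",cams.grab_frame("wrist"))
E
```

```text
clock: 17.95
eef_pos: [368.1, -263.0, 199.1]
tcp_rot: [-1.578, 0.012, -1.292]
contact_force: [0.5, -0.5, 0.3]
opening: 0.75
clock: 18.78
eef_pos: [360.9, -256.0, 191.1]
tcp_rot: [-1.56, 0.028, -0.356]
contact_force: [-0.4, 0.1, -0.2]
opening: 0.756
pos [ 360.88 -256.02  191.08] rot [-89.37   1.61 -20.39] op 0.7558565189856065 F [-0.41  0.14 -0.23] t 18.7833 q6 -0.26887290316356127
turn deg [-0.62  0.6  -1.61] shift cm now [ 2.43 -0.97 -1.1 ] shift cm in goal axes [ 2.47 -0.89 -1.09]
```

View pics/w7.png

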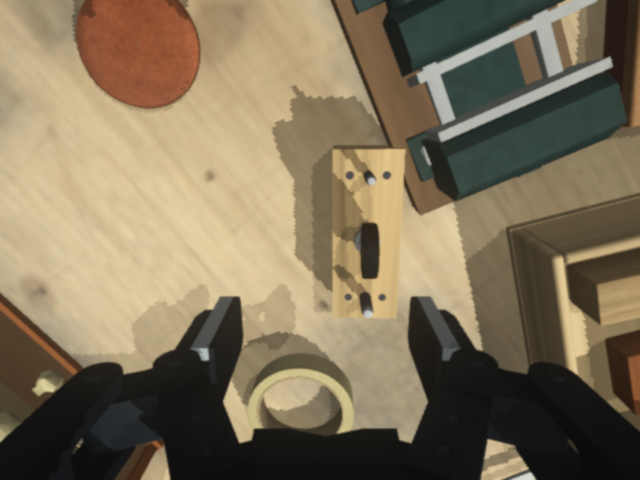

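```bash
python3 - <<'E'
from m import *
crop("pics/w7.png",(310,130,430,330),3.5,"pics/k2.png")
rep('block','wrist',[(333,149),(405,149),(397,318),(332,318)],42)
for z in (69,88): print('bow',onz('wrist',(371,250),z))
E
```

```text
block wrist [(np.float64(380.0), np.float64(-207.0)), (np.float64(426.0), np.float64(-224.0)), (np.float64(382.0), np.float64(-346.0)), (np.float64(334.0), np.float64(-329.0))] c [ 380.58 -276.46] edges [ 49.7  129.79  50.91 130.44] ang [-20.3, -109.9, 160.5, 69.6]
bow [ 381.71 -276.38   69.  ]
bow [ 382.27 -269.73   88.  ]
```

View pics/k2.png

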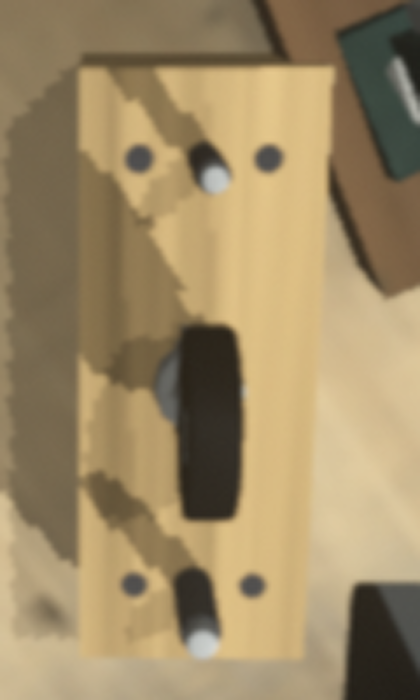

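```bash
python3 - <<'E'
from h import *
print(two('side',(280+395/4,110+322/4),'scene',(290+300/2.75,210+125/2.75)))
for p in [(457,198),(428,140),(450,130)]: print([onz('wrist',p,z)[:2] for z in (60,90)])
goal([381,-276.4,160],-20.3)
E
python3 -m crank '[[0,0,-1.6,0.5,0,-0.3,0],[0,0,0,0.9,0.5,-0.5,0],[0,0,0,0.9,0.7,-0.4,0],[0,0,0,0,0.7,0,0],[0,0,0,0,0.5,0,0],[0,0,0,0,0,0,0],[0,0,0,0,0,0,0],[0,0,0,0,0,0,0],[0,0,0,0,0,0,0],[0,0,0,0,0,0,0]]' 80; python3 - <<'E'
from h import *
goal([381,-276.4,62],-20.3)
cv2.imwrite("pics/w8.png",cams.grab_frame("wrist"))
E
```

```text
(array([ 459.35, -254.11,  122.34]), np.float64(58.44068418785021))
[array([ 446.83, -264.25]), array([ 440.27, -255.48])]
[array([ 439.35, -221.31]), array([ 433.65, -217.43])]
[array([ 454.12, -220.17]), array([ 446.73, -216.42])]
pos [ 360.85 -255.99  191.07] rot [-89.37   1.62 -20.41] op 0.7468938909976284 F [-0.51  0.66 -0.36] t 18.8333 q6 -0.2686346683836286
turn deg [-0.63 -0.12 -1.62] shift cm now [ 2.69  3.02 -1.24] shift cm in goal axes [ 2.6   3.11 -1.21]
clock: 19.67
eef_pos: [378.7, -275.5, 162.0]
tcp_rot: [-1.558, 0.006, -0.364]
contact_force: [-0.4, 0.4, 0.3]
opening: 0.498
pos [ 378.74 -275.48  162.02] rot [-89.29   0.34 -20.88] op 0.49846460107811014 F [-0.39  0.42  0.26] t 19.6667 q6 -0.2830793303346066
turn deg [-0.71 -0.58 -0.33] shift cm now [ 0.3  10.   -0.13] shift cm in goal axes [ 0.24 10.   -0.01]
```

View pics/w8.png

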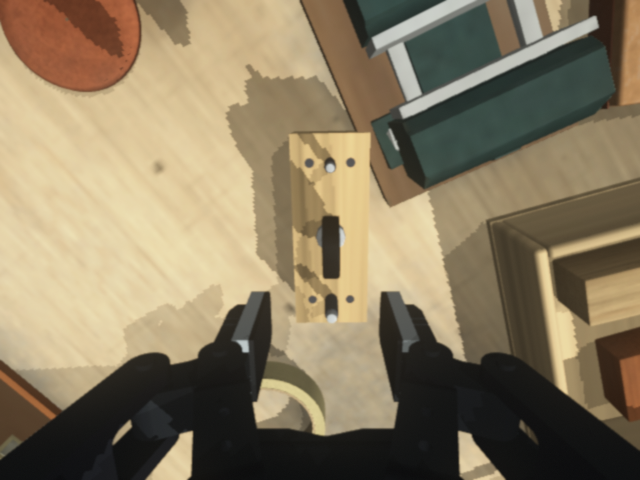

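```bash
python3 -m crank '[[-0.7,0.5,-0.3,0.1,0,0,0],[0,0,0,0.1,1,0,0],[0,0,0,0,1,0,0],[0,0,0,0,1,0,0],[0,0,0,0,1,0,0],[0,0,0,0,1,0,0],[0,0,0,0,0.5,0,0],[0,0,0,0,0,0,0],[0,0,0,0,0,0,0],[0,0,0,0,0,0,0]]' 80; python3 - <<'E'
from h import *
goal([381,-276.4,62],-20.3)
E
```

```text
clock: 20.55
eef_pos: [380.4, -275.6, 101.0]
tcp_rot: [-1.572, -0.0, -0.374]
contact_force: [0.7, -0.5, 0.5]
opening: 0.499
pos [ 380.44 -275.58  101.01] rot [-90.08  -0.01 -21.41] op 0.4988205683174535 F [ 0.72 -0.53  0.46] t 20.55 q6 -0.2540087901932384
turn deg [ 0.08 -1.11  0.01] shift cm now [ 0.08  3.9  -0.05] shift cm in goal axes [ 0.08  3.9  -0.06]
```

```bash
python3 -m crank '[[0,-1,0,0,0.8,0,0],[0,0,0,0,1,0,0],[0,0,0,0,1,0,0],[0,0,0,0,0.7,0,0],[0,0,0,0,0.1,0,0],[0,0,0,0,0,0,0],[0,0,0,0,0,0,0],[0,0,0,0,0,0,0],[0,0,0,0,0,0,0],[0,0,0,0,0,0,0]]' 80; python3 - <<'E'
from h import *
goal([381,-276.4,62],-20.3)
cv2.imwrite("pics/w9.png",cams.grab_frame("wrist"))
E
```

```text
clock: 21.38
eef_pos: [381.8, -276.7, 63.1]
tcp_rot: [-1.573, -0.004, -0.354]
contact_force: [-0.1, -0.0, -1.0]
opening: 0.499
pos [ 381.8  -276.67   63.11] rot [-90.15  -0.24 -20.26] op 0.498678229384276 F [-0.07 -0.02 -1.01] t 21.3833 q6 -0.2738551514289035
turn deg [0.15 0.04 0.24] shift cm now [-0.08  0.11 -0.  ] shift cm in goal axes [-0.08  0.11 -0.  ]
```

View pics/w9.png

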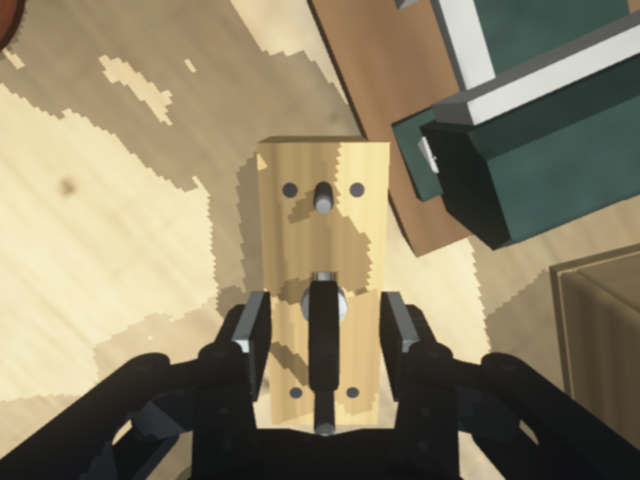

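```bash
python3 -m crank '[[0,0,0,0,0,0,-1],[0,0,0,0,0,0,-1],[0,0,0,0,0,0,-1],[0,0,0,0,0,0,-1],[0,0,0,0,0,0,-1],[0,0,0,0,0,0,-1],[0,0,0,0,0,0,-1],[0,0,0,0,0,0,-1],[0,0,0,0,0,0,-1],[0,0,0,0,0,0,-1]]' 80; python3 - <<'E'
from h import *
goal([381,-276.4,62],-20.3)
E
```

```text
clock: 22.27
eef_pos: [382.1, -276.9, 63.8]
tcp_rot: [-1.574, -0.005, -0.354]
contact_force: [-0.0, 0.2, -0.2]
opening: 0.108
pos [ 382.06 -276.86   63.84] rot [-90.17  -0.3  -20.26] op 0.10813782527881745 F [-0.04  0.16 -0.18] t 22.2667 q6 -0.2738449196618326
turn deg [0.17 0.04 0.3 ] shift cm now [-0.12  0.18  0.01] shift cm in goal axes [-0.12  0.18  0.01]
```

```bash
python3 -m crank '[[0,0,0,0,-0.5,0,-1],[0,0,0,0,-1,0,-1],[0,0,0,0,-1.5,0,-1],[0,0,0,0,-2,0,-1],[0,0,0,0,-2.5,0,-1],[0,0,0,0,-3,0,-1],[0,0,0,0,-3,0,-1],[0,0,0,0,-3,0,-1],[0,0,0,0,-2,0,-1],[0,0,0,0,-0.5,0,-1]]' 80; python3 - <<'E'
from h import *
goal([420,203,235],-20.3)
cv2.imwrite("pics/w10.png",cams.grab_frame("wrist"))
E
```

```text
clock: 23.1
eef_pos: [378.9, -274.2, 267.0]
tcp_rot: [-1.573, -0.002, -0.354]
contact_force: [0.6, 0.0, -1.7]
opening: 0.107
pos [ 378.94 -274.18  266.97] rot [-90.1   -0.1  -20.26] op 0.10666017075627499 F [ 0.56  0.03 -1.75] t 23.1 q6 -0.2744430178922686
turn deg [0.1  0.04 0.1 ] shift cm now [-12.68   3.09  46.19] shift cm in goal axes [-12.7    3.2   46.18]
```

View pics/w10.png

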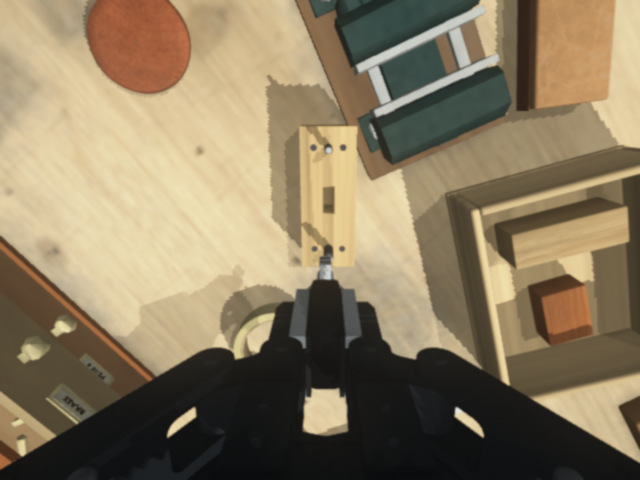

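```bash
python3 -m crank '[[0,0,0,-0.5,0,1.8,-1],[0,0,0,-1,0,3.5,-1],[0,0,0,-1,0,3.5,-1],[0,0,0,-1,0,3.5,-1],[0,0,0,-1,0,3.5,-1],[0,0,0,-1,0,3.5,-1],[0,0,0,-1,0,3.5,-1],[0,0,0,-1,0,3.5,-1],[0,0,0,-1,0,3.5,-1],[0,0,0,-1,0,3.5,-1]]' 80; python3 -m crank '[[0,0,0,-1,0,3.5,-1],[0,0,0,-1,0,3.5,-1],[0,0,0,-1,0,3.2,-1],[0,-7,0,-0.5,0,1.5,-1],[0,-7,0,0,0,0,-1],[0,-7,0,0,0,0,-1],[0,-7,0,0,0,0,-1],[0,-7,0,0,0,0,-1],[0,-7,0,0,0,0,-1],[0,-7,0,0,0,0,-1]]' 80;python3 - <<'E'
from h import *
goal([420,203,235],122)
E
```

```text
clock: 23.98
eef_pos: [399.8, 79.5, 256.0]
tcp_rot: [-1.578, 0.005, -0.365]
contact_force: [1.7, -0.4, -0.9]
opening: 0.109
clock: 24.82
eef_pos: [399.2, 213.4, 240.6]
tcp_rot: [-1.569, 0.028, 0.51]
contact_force: [0.1, 0.1, -0.8]
opening: 0.106
pos [399.21 213.42 240.65] rot [-89.89   1.63  29.21] op 0.10586283827120235 F [ 0.11  0.15 -0.82] t 24.8167 q6 -0.023770471017654338
turn deg [ -1.4  -92.79  -1.16] shift cm now [ 1.32  0.52 -1.93] shift cm in goal axes [-1.99  0.56 -1.21]
```

```bash
python3 -m crank '[[0,-7,0,0,-0.2,0,-1],[0,-7,0,0,-0.2,0,-1],[0,-7,0,0,0,0,-1],[0,-7,0,0,0,0,-1],[0,-7,0,0,0,0,-1],[0,-7,0,0,0,0,-1],[0,-7,0,0,0,0,-1],[0,-7,0,0,0,0,-1],[0,-7,0,0,0,0,-1],[0,-7,0,0,0,0,-1]]' 80; python3 - <<'E'
from h import *
goal([420,203,235],122)
E
```

```text
clock: 25.65
eef_pos: [390.3, 208.9, 229.9]
tcp_rot: [-1.521, 0.014, 1.76]
contact_force: [-1.3, 0.5, -0.9]
opening: 0.102
pos [390.27 208.91 229.86] rot [-87.14   0.79 100.81] op 0.10204382347414971 F [-1.29  0.53 -0.86] t 25.65 q6 -1.2729684305839348
turn deg [ -2.97 -21.2   -0.25] shift cm now [-1.14 -0.64 -2.78] shift cm in goal axes [-2.08 -0.51 -2.21]
```

```bash
python3 -m crank '[[-1,-7,0,0,-0.5,0,-1],[-1,-7,0,0,-0.3,0,-1],[-1,-4,0,0,0,0,-1],[0,0,0,-0.5,0,-0.5,-1],[0,0,0,-0.8,0,-0.8,-1],[0,0,0,-0.6,0,-0.6,-1],[0,0,0,0,0,0,-1],[0,0,0,0,0,0,-1],[0,0,0,0,0,0,-1],[0,0,0,0,0,0,-1]]' 80; python3 - <<'E'
from h import *
goal([420,203,235],122)
s=r.sense()
cv2.imwrite("pics/w11.png",cams.grab_frame("wrist"))
print(proj("wrist",[420,203,133],s))
R=Ro.from_euler('xyz',s["tcp_rot"]).as_matrix()
for d in (-10,54.8,27): print(d,proj("wrist",s["eef_pos"]+R@[0,d,0],s))
E
```

```text
clock: 26.48
eef_pos: [415.4, 198.2, 228.9]
tcp_rot: [-1.555, 0.005, 2.077]
contact_force: [0.4, 0.8, -0.2]
opening: 0.11
pos [415.35 198.16 228.85] rot [-89.11   0.26 119.02] op 0.10968145171466193 F [ 0.36  0.79 -0.19] t 26.4833 q6 -1.6282832791673576
turn deg [-0.89 -2.98 -0.24] shift cm now [ 0.2  -0.63 -0.63] shift cm in goal axes [ 0.16 -0.61 -0.65]
[327.45 255.62]
-10 [322.32 339.68]
54.8 [323.16 269.12]
27 [322.87 293.25]
```

View pics/w11.png

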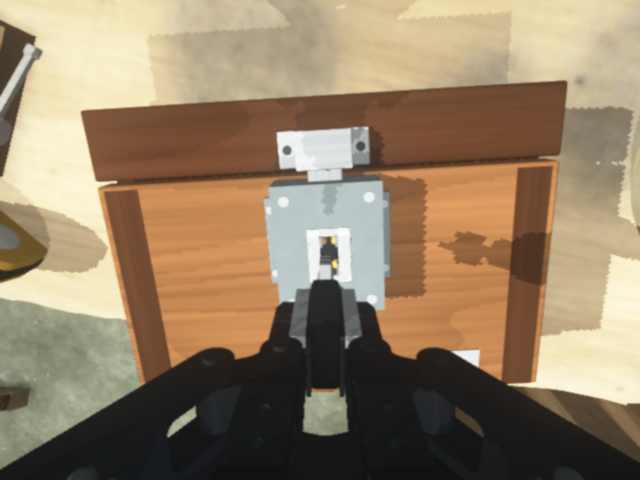

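```bash
python3 - <<'E'
from m import *
crop("pics/w11.png",(250,120,410,320),4,"pics/k3.png")
a=[onz('wrist',p,105) for p in [(83,112),(566,82),(103,186),(558,160)]]
for i in (0,2):
  v=a[i+1]-a[i];print(a[i],a[i+1],np.linalg.norm(v),np.degrees(np.arctan2(v[1],v[0])))
E
```

```text
[419.98  30.08 105.  ] [261.69 279.47 105.  ] 295.3776819818437 122.40293730144616
[457.73  56.91 105.  ] [300.9  304.51 105.  ] 293.09488251539784 122.34917308361845
```

View pics/k3.png

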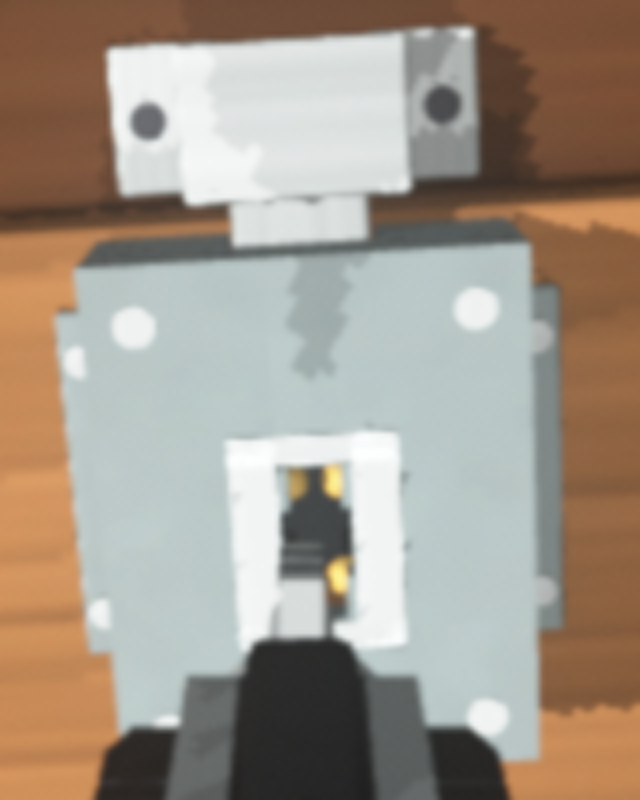

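```bash
python3 - <<'E'
from m import *
K=lambda x,y:(250+x/4,120+y/4)
rep('esc','wrist',[K(227,440),K(400,433),K(406,640),K(243,650)],133)
rep('latch','wrist',[K(77,268),K(530,242),K(541,760)],133)
# latch screws
rep('screws','wrist',[K(133,328),K(476,308),K(489,717)],133)
E
```

```text
esc wrist [(np.float64(412.0), np.float64(184.0)), (np.float64(398.0), np.float64(206.0)), (np.float64(427.0), np.float64(224.0)), (np.float64(440.0), np.float64(203.0))] c [419.24 204.28] edges [25.83 33.31 25.34 33.95] ang [121.5, 31.7, -57.0, -147.5]
latch wrist [(np.float64(400.0), np.float64(153.0)), (np.float64(364.0), np.float64(208.0)), (np.float64(434.0), np.float64(253.0))] c [399.3  204.78] edges [ 65.5   82.46 105.49] ang [122.4, 32.6, -109.0]
screws wrist [(np.float64(403.0), np.float64(164.0)), (np.float64(377.0), np.float64(207.0)), (np.float64(432.0), np.float64(242.0))] c [403.83 204.2 ] edges [50.17 65.34 82.47] ang [122.5, 32.6, -109.9]
```

```bash
python3 - <<'E'
from h import *
goal([419.5,203.9,196],122.4)
s=r.sense();R=Ro.from_euler('xyz',s["tcp_rot"]).as_matrix()
for q in [(2.5,46.8,11),(-2.5,46.8,11),(2.5,32.8,11),(-2.5,32.8,11),(0,54.8,0)]:
  print(q,(proj("wrist",s["eef_pos"]+R@q,s)-[250,120])*4)
E
python3 -m crank '[[-0.9,-3.4,-0.2,0.1,0,-0.2,-1],[0,0,0,0.1,0,-0.4,-1],[0,0,0,0,0.8,0,-1],[0,0,0,0,0.8,0,-1],[0,0,0,0,0.8,0,-1],[0,0,0,0,0.4,0,-1],[0,0,0,0,0,0,-1],[0,0,0,0,0,0,-1],[0,0,0,0,0,0,-1],[0,0,0,0,0,0,-1]]' 80; python3 - <<'E'
from h import *
goal([419.5,203.9,190],122.4)
E
```

```text
pos [415.24 198.19 228.82] rot [-89.11   0.26 119.04] op 0.10718430906847155 F [-0.45 -0.08 -1.54] t 26.5333 q6 -1.6284017831684054
turn deg [-0.89 -3.37 -0.24] shift cm now [ 0.31  3.27 -0.7 ] shift cm in goal axes [ 0.25  3.28 -0.67]
(2.5, 46.8, 11) [313.19 536.3 ]
(-2.5, 46.8, 11) [271.27 536.29]
(2.5, 32.8, 11) [314.18 579.72]
(-2.5, 32.8, 11) [269.08 579.71]
(0, 54.8, 0) [292.63 596.48]
clock: 27.37
eef_pos: [418.3, 203.4, 196.9]
tcp_rot: [-1.568, 0.0, 2.132]
contact_force: [0.5, 0.1, -1.3]
opening: 0.103
pos [418.26 203.37 196.87] rot [-89.82   0.03 122.18] op 0.10335498244351986 F [ 0.49  0.05 -1.31] t 27.3667 q6 -1.68201352177762
turn deg [-0.18 -0.22 -0.03] shift cm now [-0.02  0.69 -0.14] shift cm in goal axes [-0.02  0.69 -0.13]
```

```bash
python3 - <<'E'
from h import *
s=r.sense()
for n in ("wrist","side","scene"): cv2.imwrite(f"pics/{n}12.png",cams.grab_frame(n))
crop("pics/wrist12.png",(270,180,380,340),5,"pics/k4.png")
R=Ro.from_euler('xyz',s["tcp_rot"]).as_matrix()
for q in [(2.5,46.8,11),(-2.5,46.8,11),(2.5,32.8,11),(-2.5,32.8,11),(0,54.8,0)]:
  print(q,(proj("wrist",s["eef_pos"]+R@q,s)-[270,180])*5)
a,b=s["eef_pos"]+R@[0,54.8,0],s["eef_pos"]
print([proj(n,p) for n in("side","scene") for p in (a,b)])
crop("pics/side12.png",(290,290,380,390),6,"pics/d4.png")
crop("pics/scene12.png",(170,150,260,240),6,"pics/s4.png")
E
```

```text
(2.5, 46.8, 11) [291.25 369.86]
(-2.5, 46.8, 11) [238.85 369.85]
(2.5, 32.8, 11) [292.46 424.1 ]
(-2.5, 32.8, 11) [236.09 424.09]
(0, 54.8, 0) [265.57 445.12]
[array([326.03, 321.58]), array([326.74, 299.11]), array([210.39, 198.07]), array([206.89, 176.81])]
```

View pics/k4.png

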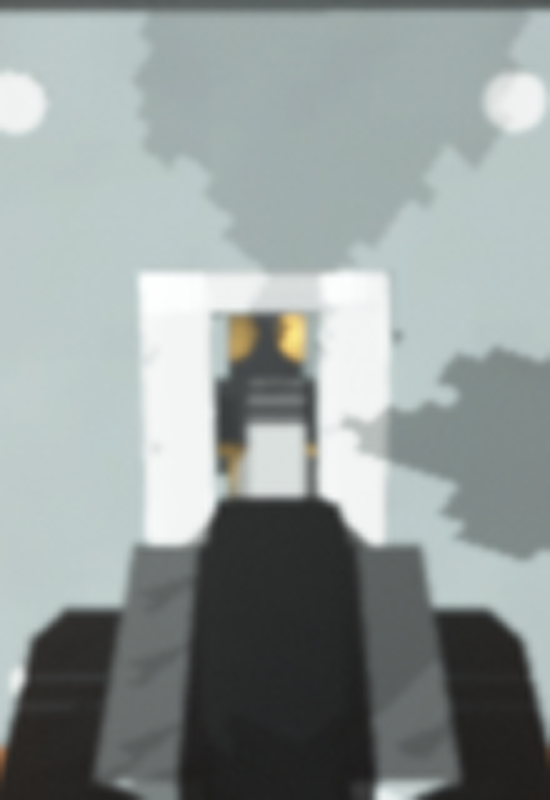

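View pics/d4.png

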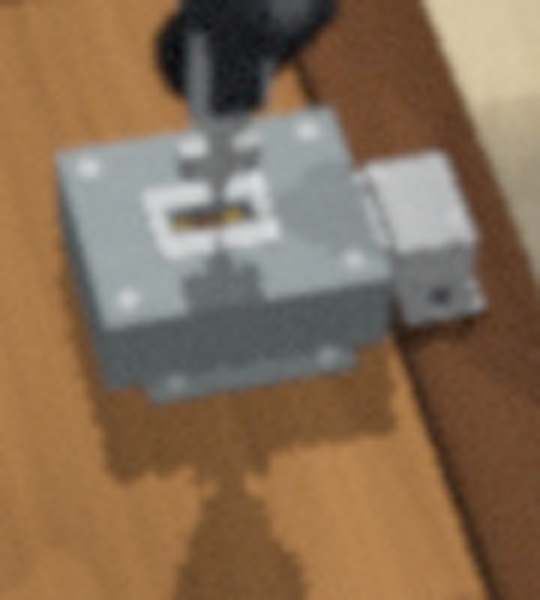

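View pics/s4.png

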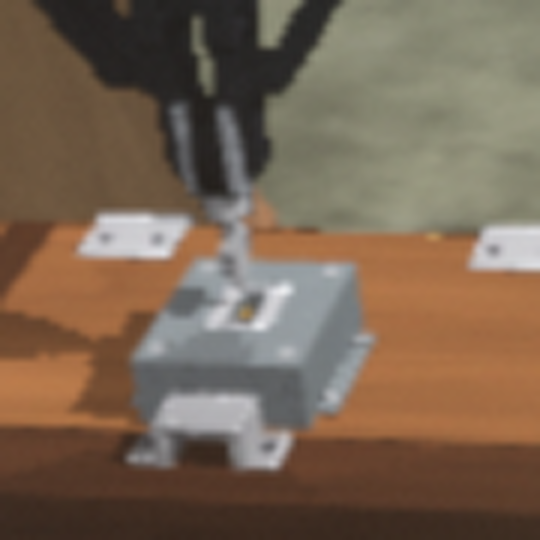

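```bash
python3 - <<'E'
from h import *
np.set_printoptions(precision=6,suppress=True)
i=cams.camera_info("wrist");print(i)
s=r.sense();R=Ro.from_euler('xyz',s["tcp_rot"]).as_matrix()
print(proj("wrist",s["eef_pos"]+R@[0,54.8,0],s))
E
```

```text
{'intrinsics': array([[397.715857,   0.      , 325.005947],
       [  0.      , 397.715857, 234.675363],
       [  0.      ,   0.      ,   1.      ]]), 'hand_eye': array([[   1.      ,   -0.000329,    0.000018,    0.952762],
       [   0.000115,    0.297313,   -0.95478 , -131.627451],
       [   0.000308,    0.95478 ,    0.297313,   76.203216],
       [   0.      ,    0.      ,    0.      ,    1.      ]])}
[323.113542 269.024553]
```

```bash
for k in 1 2 3; do python3 - <<'E'
from h import *
for _ in range(2): print(cams.camera_info("wrist")["hand_eye"][:3,3],r.sense()['opening'], cams.camera_info("side")["view"][:3,3])
E
done
```

```text
[   0.95 -131.63   76.2 ] 0.10445591045830704 [  471.26  -211.39 -1194.97]
[   0.95 -131.63   76.2 ] 0.10445591045830704 [  471.26  -211.39 -1194.97]
[   0.95 -131.63   76.2 ] 0.10445591045830704 [  471.26  -211.39 -1194.97]
[   0.95 -131.63   76.2 ] 0.10445591045830704 [  471.26  -211.39 -1194.97]
[   0.95 -131.63   76.2 ] 0.10445591045830704 [  471.26  -211.39 -1194.97]
[   0.95 -131.63   76.2 ] 0.10445591045830704 [  471.26  -211.39 -1194.97]
```

```bash
python3 - <<'E'
from m import *
K=lambda x,y:(270+x/5,180+y/5)
s=r.sense();R=Ro.from_euler('xyz',s["tcp_rot"]).as_matrix()
f=lambda n,p:print(n,R.T@(onz('wrist',K(*p),133)-s["eef_pos"]))
f('esc TL',(140,271));f('esc TR',(388,271));f('slot top',(265,312));f('slot L',(215,390));f('slotR',(319,390))
f('screw',(18,102));f('screw',(515,102));f('latch',(270,10))
print(s["eef_pos"],R.T@(np.array([419.5,203.9,133])-s["eef_pos"]))
# key bottom edge of end face, z at known x... 
for p in [(276,375),(276,422)]:
  o,d=ray('wrist',K(*p)); o=R.T@(o-s["eef_pos"]);d=R.T@d
  for y in (46.8,32.8): print(p,y,o+d*(y-o[1])/d[1])
E
```

```text
esc TL [-12.97  64.14  15.5 ]
esc TR [12.59 64.12 15.51]
slot top [-0.09 64.12 11.05]
slot L [-5.35 64.1   2.43]
slotR [ 5.57 64.09  2.43]
screw [-24.87  64.19  33.25]
screw [25.04 64.16 33.27]
latch [ 0.44 64.2  42.55]
[418.4  203.43 197.09] [-0.16 64.09 -1.34]
(276, 375) 46.8 [ 1.05 46.8  10.48]
(276, 375) 32.8 [ 1.04 32.8  15.63]
(276, 422) 46.8 [ 1.05 46.8   5.66]
(276, 422) 32.8 [ 1.04 32.8  11.2 ]
```

```bash
python3 -m crank '[[0,0,0,-0.11,0,-0.13,-1],[0,0,0,0,0,0,-1],[0,0,0,0,0,0,-1],[0,0,0,0,0.2,0,-1],[0,0,0,0,0.2,0,-1],[0,0,0,0,0,0,-1],[0,0,0,0,0,0,-1],[0,0,0,0,0,0,-1],[0,0,0,0,0,0,-1],[0,0,0,0,0,0,-1]]' 80; python3 - <<'E'
from h import *
goal([420.1,203.2,155],122.2)
s=r.sense()
cv2.imwrite("pics/wrist13.png",cams.grab_frame("wrist"))
crop("pics/wrist13.png",(270,180,380,340),5,"pics/k5.png")
E
```

```text
clock: 28.35
eef_pos: [420.6, 203.3, 193.3]
tcp_rot: [-1.57, 0.001, 2.132]
contact_force: [0.1, -0.0, -1.8]
opening: 0.11
pos [420.64 203.27 193.29] rot [-89.93   0.04 122.17] op 0.10992024319878431 F [ 0.09 -0.04 -1.82] t 28.35 q6 -1.684318058737345
turn deg [-0.07 -0.03 -0.04] shift cm now [0.03 3.83 0.04] shift cm in goal axes [0.02 3.83 0.05]
```

View pics/k5.png

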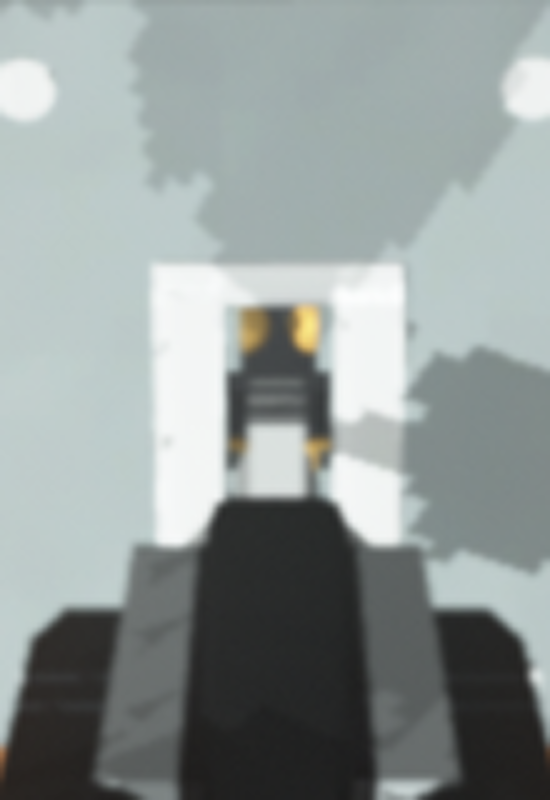

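```bash
python3 - <<'E'
from m import *
K=lambda x,y:(270+x/5,180+y/5)
s=r.sense();R=Ro.from_euler('xyz',s["tcp_rot"]).as_matrix()
f=lambda n,p:print(n,R.T@(onz('wrist',K(*p),133)-s["eef_pos"]))
f('esc TL',(151,263));f('esc TR',(405,263));f('slot top',(278,304));f('bl',(155,547));f('br',(402,545))
E
python3 -m crank '[[0,0,0,0,0.3,0,-1],[0,0,0,0,0.4,0,-1],[0,0,0,0,0.4,0,-1],[0,0,0,0,0.3,0,-1],[0,0,0,0,0,0,-1],[0,0,0,0,0,0,-1],[0,0,0,0,0,0,-1],[0,0,0,0,0,0,-1],[0,0,0,0,0,0,-1],[0,0,0,0,0,0,-1]]' 80; python3 - <<'E'
from h import *
goal([420.1,203.2,155],122.2)
E
```

```text
esc TL [-11.57  60.32  17.52]
esc TR [14.07 60.31 17.54]
slot top [ 1.25 60.31 13.18]
bl [-11.72  60.29 -13.83]
br [ 14.36  60.27 -13.58]
clock: 29.23
eef_pos: [420.5, 203.2, 177.5]
tcp_rot: [-1.569, 0.001, 2.132]
contact_force: [-0.9, -1.1, -1.3]
opening: 0.107
pos [420.52 203.2  177.5 ] rot [-89.91   0.03 122.18] op 0.10692775827690584 F [-0.89 -1.07 -1.34] t 29.2333 q6 -1.684299552823857
turn deg [-0.09 -0.02 -0.03] shift cm now [0.02 2.25 0.03] shift cm in goal axes [0.02 2.25 0.04]
```

```bash
python3 -m crank '[[0,0,0,0,0,0.07,-1],[0,0,0,0,0,0,-1],[0,0,0,0,0.2,0,-1],[0,0,0,0,0.3,0,-1],[0,0,0,0,0.3,0,-1],[0,0,0,0,0.3,0,-1],[0,0,0,0,0,0,-1],[0,0,0,0,0,0,-1],[0,0,0,0,0,0,-1],[0,0,0,0,0,0,-1]]' 80; python3 - <<'E'
from h import *
goal([420.1,203.2,155],122.2)
E
```

```text
clock: 30.07
eef_pos: [421.2, 203.6, 167.6]
tcp_rot: [-1.573, 0.001, 2.132]
contact_force: [-0.3, -0.6, 0.1]
opening: 0.105
pos [421.21 203.59 167.63] rot [-90.12   0.04 122.17] op 0.10451361196258653 F [-0.34 -0.57  0.06] t 30.0667 q6 -1.6844344587798021
turn deg [ 0.12 -0.03 -0.04] shift cm now [0.03 1.26 0.12] shift cm in goal axes [0.03 1.26 0.11]
```

```bash
python3 -m crank '[[0,0,0,0,0,0.14,-1],[0,0,0,0,0,0,-1],[0,0,0,0,0,0,-1],[0,0,0,0,0.2,0.02,-1],[0,0,0,0,0.2,0.02,-1],[0,0,0,0,0.2,0.02,-1],[0,0,0,0,0,0,-1],[0,0,0,0,0,0,-1],[0,0,0,0,0,0,-1],[0,0,0,0,0,0,-1]]' 80; python3 - <<'E'
from h import *
goal([420,202.9,155],122.2)
E
```

```text
clock: 30.9
eef_pos: [421.0, 203.4, 162.4]
tcp_rot: [-1.577, 0.001, 2.132]
contact_force: [0.4, 1.1, 0.2]
opening: 0.108
pos [420.99 203.42 162.38] rot [-90.37   0.04 122.15] op 0.10836897488306776 F [0.4  1.08 0.21] t 30.9 q6 -1.684995986569309
turn deg [ 0.37 -0.05 -0.04] shift cm now [0.01 0.74 0.12] shift cm in goal axes [0.01 0.74 0.11]
```

```bash
python3 -m crank '[[0.4,0,0,0,0,0.15,-1],[0,0,0,0,0,0,-1],[0,0,0,0,0,0,-1],[0,0,0,0,0.3,0,-1],[0,0,0,0,0.3,0,-1],[0,0,0,0,0.3,0,-1],[0,0,0,0,0.3,0,-1],[0,0,0,0,0.3,0,-1],[0,0,0,0,0.3,0,-1],[0,0,0,0,0.3,0,-1]]' 80; python3 - <<'E'
from h import *
goal([420,202.9,155],122.2)
E
```

```text
clock: 31.73
eef_pos: [420.5, 203.0, 154.4]
tcp_rot: [-1.57, 0.001, 2.132]
contact_force: [-13.2, -5.7, 47.9]
opening: 0.105
pos [420.51 203.03 154.4 ] rot [-89.97   0.05 122.15] op 0.10544062177753295 F [-13.15  -5.68  47.93] t 31.7333 q6 -1.6839789353076144
turn deg [-0.03 -0.05 -0.05] shift cm now [ 0.02 -0.06  0.05] shift cm in goal axes [ 0.02 -0.06  0.05]
```

```bash
python3 -m crank '[[0,0,0,0,0.05,0,-1],[0,0,0,0,0.05,0,-1],[0,0,0,0,0.05,0,-1],[0,0,0,0,0.05,0,-1],[0,0,0,0,0.05,0,-1],[0,0,0,0,0.05,0,-1],[0,0,0,0,0.05,0,-1],[0,0,0,0,0.05,0,-1],[0,0,0,0,0.05,0,-1],[0,0,0,0,0.05,0,-1]]' 80; python3 - <<'E'
from h import *
goal([420,202.9,155],122.2)
for n in ("wrist","side","scene"): cv2.imwrite(f"pics/{n}14.png",cams.grab_frame(n))
crop("pics/wrist14.png",(270,180,380,340),5,"pics/k6.png")
crop("pics/side14.png",(290,290,380,390),6,"pics/d6.png")
crop("pics/scene14.png",(170,150,260,240),6,"pics/s6.png")
E
```

```text
clock: 32.57
eef_pos: [420.3, 202.8, 154.7]
tcp_rot: [-1.57, 0.001, 2.132]
contact_force: [-4.1, -2.2, 16.6]
opening: 0.105
pos [420.27 202.79 154.69] rot [-89.93   0.05 122.15] op 0.10470758716049346 F [-4.11 -2.17 16.57] t 32.5667 q6 -1.6839806343141843
turn deg [-0.07 -0.05 -0.05] shift cm now [ 0.02 -0.03  0.02] shift cm in goal axes [ 0.02 -0.03  0.02]
```

View pics/k6.png

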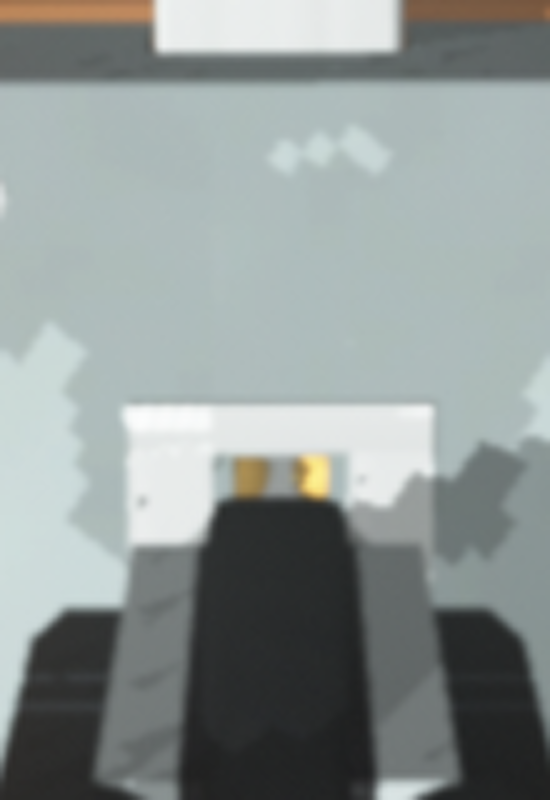

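View pics/d6.png

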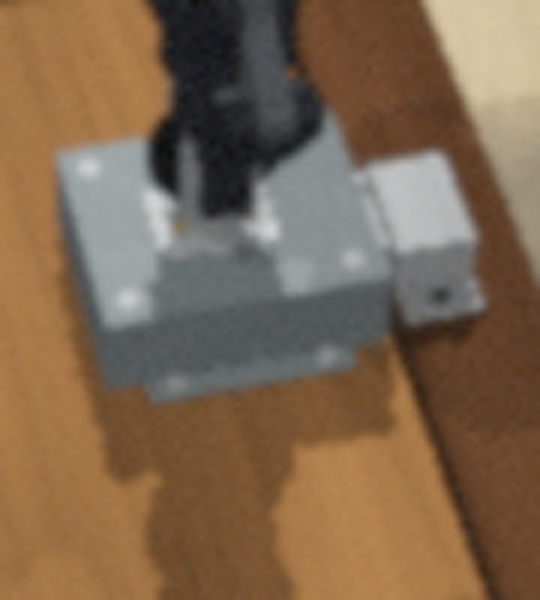

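View pics/s6.png

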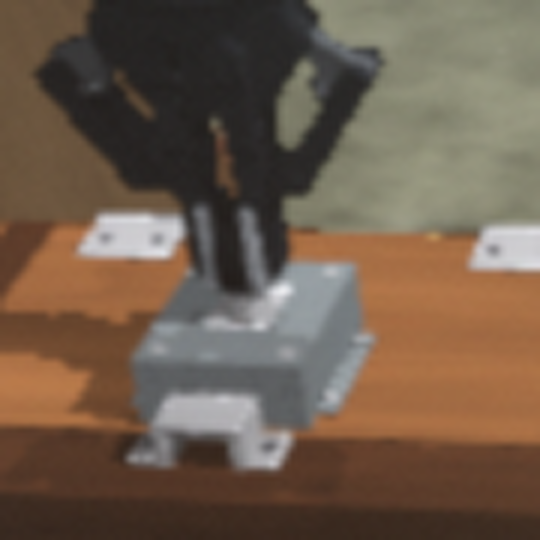

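```bash
python3 -m crank '[[0,3,0,0,0.03,0,-1],[0,4,0,0,0.03,0,-1],[0,4,0,0,0.03,0,-1],[0,4,0,0,0.03,0,-1],[0,4,0,0,0.03,0,-1],[0,4,0,0,0.03,0,-1],[0,0,0,0,0.03,0,-1],[0,0,0,0,0.03,0,-1],[0,0,0,0,0.03,0,-1],[0,0,0,0,0.03,0,-1]]' 80; python3 - <<'E'
from h import *
goal([420.27,202.79,154.7],32.2)
print(r.sense()["wrist_torque"])
E
```

```text
clock: 33.55
eef_pos: [420.6, 203.4, 154.7]
tcp_rot: [-1.569, 0.001, 1.712]
contact_force: [-3.0, -1.3, 12.7]
opening: 0.107
pos [420.63 203.4  154.75] rot [-89.89   0.08  98.08] op 0.10744473757987058 F [-3.03 -1.35 12.7 ] t 33.55 q6 -1.26339873774295
turn deg [-0.05 65.88 -0.13] shift cm now [-0.06  0.01  0.04] shift cm in goal axes [-0.06  0.   -0.03]
[-0.18  0.51  0.11]
```

```bash
python3 -m crank '[[0,3,0,-0.03,0.03,0,-1],[0,4,0,0,0.03,0,-1],[0,4,0,0,0.03,0,-1],[0,4,0,0,0.03,0,-1],[0,4,0,0,0.03,0,-1],[0,4,0,0,0.03,0,-1],[0,4,0,0,0.03,0,-1],[0,4,0,0,0.03,0,-1],[0,4,0,0,0.03,0,-1],[0,4,0,0,0.03,0,-1]]' 80; python3 - <<'E'
from h import *
goal([420.27,202.79,154.7],32.2)
print(r.sense()["wrist_torque"])
E
```

```text
clock: 34.38
eef_pos: [420.8, 203.3, 154.7]
tcp_rot: [-1.57, 0.005, 1.005]
contact_force: [-3.8, -0.6, 12.3]
opening: 0.107
pos [420.75 203.29 154.74] rot [-89.93   0.26  57.61] op 0.1071685841457175 F [-3.79 -0.58 12.29] t 34.3833 q6 -0.5563308491375177
turn deg [-0.01 25.41 -0.27] shift cm now [-0.07  0.    0.01] shift cm in goal axes [-0.07  0.   -0.02]
[-0.26  0.62  0.26]
```

```bash
python3 -m crank '[[0,4,0,-0.03,0.03,0,-1],[0,4,0,0,0.03,0,-1],[0,4,0,0,0.03,0,-1],[0,4,0,0,0.03,0,-1],[0,4,0,0,0.03,0,-1],[0,2,0,0,0.03,0,-1],[0,0.5,0,0,0.03,0,-1],[0,0,0,0,0.03,0,-1],[0,0,0,0,0.03,0,-1],[0,0,0,0,0.03,0,-1]]' 80; python3 - <<'E'
from h import *
goal([420.27,202.79,154.7],32.2)
print(r.sense()["wrist_torque"])
for n in ("wrist","side","scene"): cv2.imwrite(f"pics/{n}15.png",cams.grab_frame(n))
crop("pics/wrist15.png",(220,180,420,330),4,"pics/k7.png")
crop("pics/side15.png",(290,290,380,390),6,"pics/d7.png")
crop("pics/scene15.png",(170,150,260,240),6,"pics/s7.png")
goal([420.27,202.79,154.7],32.2)
E
```

```text
clock: 35.22
eef_pos: [420.8, 203.2, 154.7]
tcp_rot: [-1.572, 0.007, 0.592]
contact_force: [-3.2, -1.4, 12.0]
opening: 0.108
pos [420.77 203.21 154.74] rot [-90.08   0.4   33.91] op 0.10849924156677546 F [-3.23 -1.36 12.03] t 35.2167 q6 -0.14141425247764774
turn deg [ 0.09  1.71 -0.4 ] shift cm now [-0.06  0.   -0.01] shift cm in goal axes [-0.06  0.   -0.01]
[-0.1   0.57  0.23]
pos [420.75 203.21 154.73] rot [-90.08   0.4   33.91] op 0.10421607678509152 F [-2.76 -0.18 12.75] t 35.3667 q6 -0.14145094277744372
turn deg [ 0.09  1.71 -0.4 ] shift cm now [-0.06  0.   -0.01] shift cm in goal axes [-0.06  0.   -0.01]
```

View pics/k7.png

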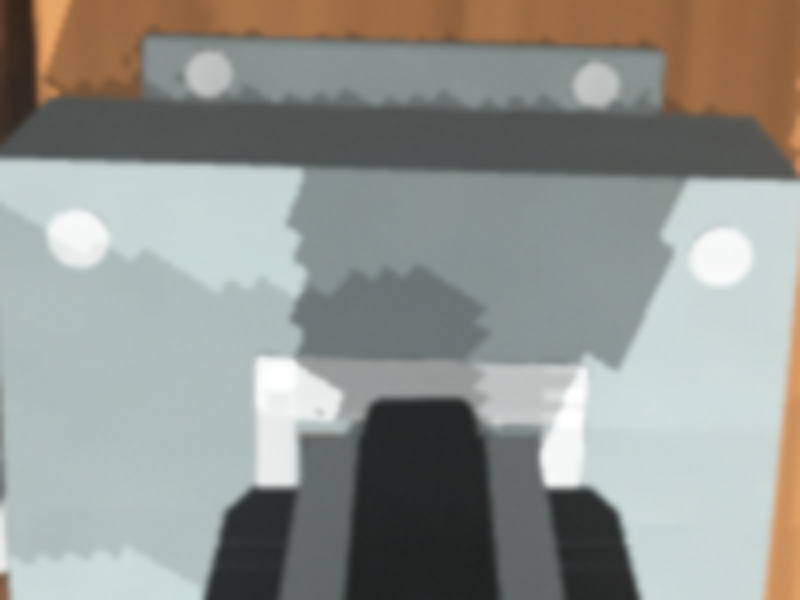

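View pics/d7.png

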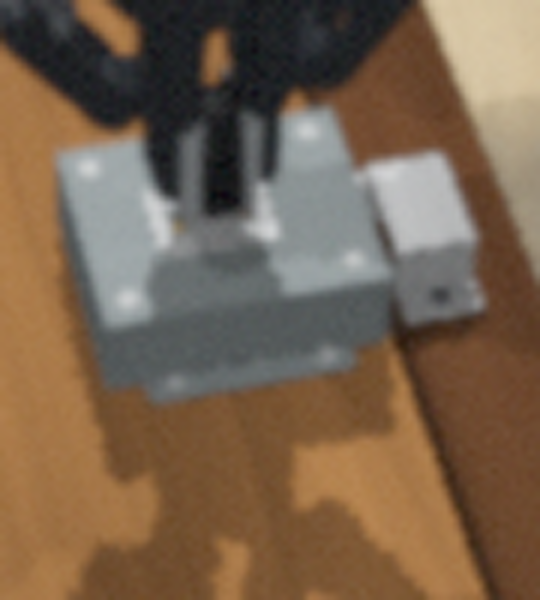

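View pics/s7.png

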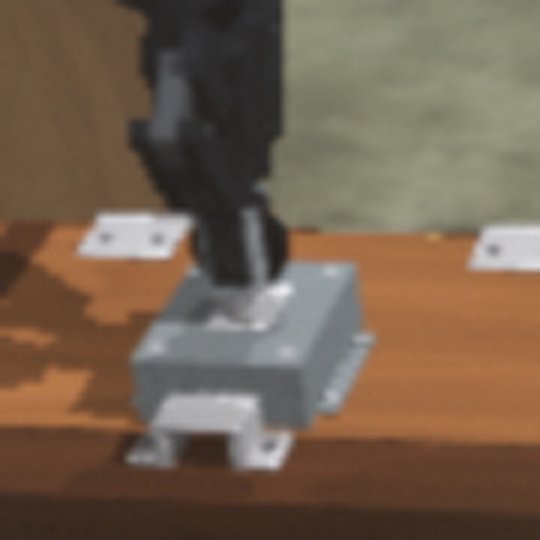

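```bash
python3 - <<'E'
from h import *
a=cv2.imread("pics/side14.png")[310:340,340:375];b=cv2.imread("pics/side15.png")[310:340,340:375]
c=cv2.imread("pics/scene14.png")[205:232,190:220];d=cv2.imread("pics/scene15.png")[205:232,190:220]
f=lambda x:cv2.resize(x,(390,290),interpolation=cv2.INTER_CUBIC)
cv2.imwrite("pics/cmp.png",np.vstack([np.hstack([f(a),f(b)]),np.hstack([f(c),f(d)])]))
E
```

```text
(no output)
```

View pics/cmp.png

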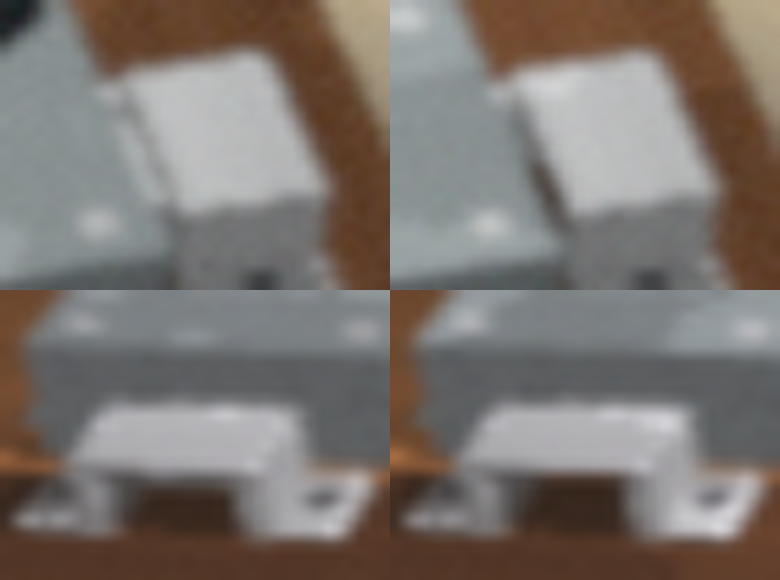

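```bash
python3 - <<'E'
from h import *
goal([420.27,202.79,154.7],32.2)
print(order.sign_off())
E
```

```text
pos [420.75 203.21 154.73] rot [-90.08   0.4   33.91] op 0.10421607678509152 F [-2.76 -0.18 12.75] t 35.3667 q6 -0.14145094277744372
turn deg [ 0.09  1.71 -0.4 ] shift cm now [-0.06  0.   -0.01] shift cm in goal axes [-0.06  0.   -0.01]
the job is handed in; nothing more can be done
None
```

I put both offcuts in the scrap box, pushed the key home in the latch and turned it about 88° clockwise. I handed in at 35.4 s, still gripping the key at 80 N and pressing it down with about 12 N.

**Last checks:**
- **Offcuts:** the wrist picture showed both lying inside the box after release.
- **Key home:** the collar looked to be sitting on the case. The tool height was 154.7 mm against an expected 154.8 mm, and the key had not visibly slipped in the fingers.
- **Bolt:** the side view shows the gap between latch and keeper, which the bolt filled before the turn, now empty. The wrist torque of about 0.23 N m is roughly what the spring should give at a quarter turn.
- **Tape measure and sanding block:** I did not touch them and kept the paths clear, but I did not measure them again at the end.

**What disagreed or went off plan:**
- **Cameras:** the scene and side cameras differed by up to about 9 mm, and the wrist camera's sideways offset by about 1 mm. For the fit I lined the key up with the slot within one wrist picture.
- **Push home:** the last push briefly reached 48 N, below the 120 N wrist limit, before I eased it off. I saw no separate resistance from the pins in the readings taken at the end of each move.

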